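Hold the sun-study table at its mark

TASK

On the tilting sun-study table the two building models want to tip the deck over. Working only by the blue knob of the springy stick, lift the deck off its rest until the red needle covers the orange mark hand, keep it there steadily for six seconds while the shadow is recorded, then bring the deck gently back down onto the rest it started from and let go of the knob. Do not touch the deck, the models or the mark, do not let the deck slam or fall over onto the other rest, and leave the globe, mug and glue jar alone.

Things in the scene. Friction and masses are not known exactly. Their poses are not given: they have to be found in the camera images.
- stand: Fixed stand of the tilting table: base plate 250 x 260 x 18 mm, grey uprights at its x = +-98 mm carrying a shaft 120 mm above the table, along the stand's x axis. Origin: centre of the base plate's underside. The springy stick is at its -x end (towards the robot), the white dial with needle and mark at its +x end.
- tilt (a joint): Angle of the deck with its red needle about the shaft (stand's x axis), rad. 0 = level; positive = +y end up, needle top towards the stand's -y. Rests at -0.4 and +0.4; starts on the -0.4 rest. Nearly frictionless (damping 0.008 N m s/rad, friction 0.003 N m). Inertia about the shaft 0.111 kg m2 nominal. With the knob held still it is unstable (time constant 0.6 to 1 s): balance it all the time.
- stick (a joint): Angle of the stick relative to the deck about the same shaft, same sense as tilt, rad; 0 = square to the deck, limits +-1.1; its world angle is tilt + stick. Spring between them 0.65 N m/rad nominal (damping 0.02): the deck feels +0.65*stick N m. About +0.3 to +0.75 starts the deck off its -0.4 rest. The stick weighs 50 g; let go, it follows the deck, sagging under 0.1 rad.
- pivot (a point): Point on the shaft's axis where the stick turns: 165 mm in front of the stand's origin (its -x), 120 mm up.
- knob (a point): Centre of the blue knob, a puck 40 mm in diameter, 30 mm thick along the shaft, atop the 10 mm steel stick, 190 mm from pivot. At world stick angle a it is at pivot + (0, -190 sin a, 190 cos a) mm in the stand's frame. Flat faces look to the stand's -x and +x: pinched on them from above it can turn between the fingers. The deck's edge is 90 mm away towards +x.
- needle_tip (a point): Tip of the red needle, fixed to the deck, 170 mm from the shaft's axis, at stand x = +120 mm; it points straight up at tilt 0. Blade 16 mm wide.
- mark_tip (a point): Tip of the orange mark hand, 148 mm from the shaft's axis at stand x = +130 mm, just in front of the needle and dial as seen from the far side; the longer needle's red tip shows above it when they agree. Head 22 mm wide.
- mark (a joint): Angle of the orange mark hand about the shaft, same zero and sense as tilt: the needle covers the mark when tilt equals mark. Stays where it is (stiff hinge); lies between -0.2 and 0.2 rad.
- deck: Top-heavy plywood deck 150 x 460 x 12 mm (long side along the stand's y), top 37 mm above the shaft, ballast under its ends. Origin on the shaft. Not to be touched. Gravity tips it AWAY from level with 0.87*sin(tilt) N m nominal; unseen changes of the models' masses alter this by up to 0.1 and add a constant imbalance of up to 0.11 N m either way. The only other torque is the stick's spring.
- house: White house model with cardboard roof, 90 x 90 x 75 mm, fixed on the deck 80 mm towards +y. Origin: centre of its underside. Nominal 0.28 kg.
- tower: Tower model, white foot 85 x 80 x 30 mm and wooden tower to 104 mm height, fixed on the deck 80 mm towards -y. Origin: centre of its underside. Nominal 0.28 kg.
- globe: Bystander: small desk globe, 100 mm ball on a wooden foot, 133 mm high. Origin: centre of its underside.
- mug: Bystander: white mug, 80 mm wide, 90 mm high. Origin: centre of its underside.
- glue: Bystander: glue jar with yellow cap, 52 mm wide, 110 mm high. Origin: centre of its underside.

How it is judged:
By the outcome, as a careful person would: the job done as asked, in the order asked, and still so for the second after the job is handed in, with the robot touching nothing.
It also fails if it takes over 72 s, if anything falls off the work surface, if the arm or the gripper's body presses on something with over 40 N, if the wrist force passes 120 N, or if a joint passes its speed limit or range.

ROBOT

A 6-joint arm with a two-finger parallel gripper is mounted at the origin on the work surface. World frame = base frame: x ahead of the robot, y to its left, z up, the work surface at z = 0. Lengths are in m, angles in rad, forces in N, time in s.
With the tool pointing down it reaches from about 0.225 to 0.875 m from the base axis. Payload 3.4 kg.
Tool frame: the origin (TCP) lies where the fingers leave the gripper's body, on its centre line; the fingertips stand 73 mm ahead of it and the grasp point (between the pads) lies 54 mm ahead of it (manip.pinch_z is the distance from the TCP to the grasp point, in m); z points along the fingers, y is the line along which they close (so a half turn about z gives the same grasp; the last joint's range is limited). The gripper opens to 85 mm and grips with 20 to 120 N. Pads are 22 mm wide; open, the fingers measure 114 mm over their backs; the gripper's body (76 mm by 85 mm) begins 54 mm behind the grasp point. The pads swing forward as they close: fully open they stand 13 mm farther back than shut.
Start: joints at [1.05, 0.276, 1.505, -0, 1.361, -0.121], TCP at [0.224, 0.53, 0.304] pointing down, gripper open.
Joint ranges: [-2.89, 2.89], [-0.75, 2.08], [0.22, 2.7], [-1.18, 4.32], [0.11, 2.71], [-2.7, 2.7]. Speed limits (rad/s): [2.57, 2.57, 3.14, 3.14, 3.14, 3.14].

INTERFACE

Orientations are given as a unit quaternion [w, x, y, z].
In Python, from rig import readout, imaging, manip gives the robot as it stands. The module is installed in compiled form; this text tells all that it offers.
- The arm moves only by the tool servo_tool, never from a script. Its argument "moves" is a list of rows, each an object with "dp": the shift along the tool's x, y, z in units of 0.2 m (1.0 is 0.2 m), a list of three; "delta_rot": the turn, a rotation vector about the tool's x, y, z in units of 0.1 rad (1.0 is 0.1 rad), a list of three; "fingers": the opening, from 0 (shut) to 1 (fully open). In form: [{"dp": [dx, dy, dz], "delta_rot": [wx, wy, wz], "fingers": fingers}, ...]. A call has 1 to 5 rows; each row shifts and turns the commanded pose from where the row before left it, along the tool's axes as they then stand; what a row does not reach is not made up. A row lasts 1/10 s, in which the tool goes at most 50 mm and 8.59 degrees, less where a joint would pass 70% of its speed; a pose out of reach is approached as far as the arm can. A call with a number of a shift or a turn outside -1 to 1 is refused whole. A call with a gripper value outside its range is refused whole. The fingers move at their own pace and stop on an object; "force" is the grip in N (left out, the last holds). Time passes only in rows, so rows that do not move let the fingers close. It gives the time, the measured TCP pose, the force, the opening and the grip force at its end, in the units of the state.
- readout.get_state(): the state, without advancing time (a new reading comes with each control period).
- imaging.get_image(name): name is "scene" or "top"; returns (picture, depth): 400x640x3 uint8, red, green, blue; 400x640 float32, m along the optical axis (not along the pixel's ray), 0 where there is no reading.
- imaging.calibration(name): a dict with "intrinsics" (3x3 intrinsics, pixels), "R" (3x3) and "t" (3): a world point X has camera coordinates R X + t. Camera axes: x right, y down, z forward; pixel columns grow to the right and rows downward; lengths in m; the calibration is good to about 2 mm. A picture is of the moment at which its call begins. calibration takes no time and is no camera call.
- manip.sign_off(): hands the job in; it is judged then, once.
The state is a dict: "clock": time; "qpos": joint angles; "qd": joint speeds; "effort": joint torques, N m; "position": TCP position; "ee_rot": TCP orientation; "contact_force": force on the tool from outside, world axes, zero at the start; "moment": the same for the moment, N m; "width": finger opening in m; "gripper_force": force on a finger pad.
Only numpy, scipy, OpenCV 4.12 (cv2) and the standard library are available. Lean on these libraries where they do the work, as an engineer would, in place of code of your own. Each camera call takes 0.05 s, during which the arm holds its last target. There are 200 camera calls.

## Working session

There is one attempt and no reset: what is moved stays moved. The work goes in short steps, Python scripts to look and compute and a tool call to move; the robot and the scene stay as the last step left them, time stands still between calls to the robot, and variables do not carry over. Pictures are saved under pics/ and viewed, at most 13 in all, crops included, and the job is handed in when it is done.

Besides the shell and the picture viewer there is one more tool, called after "Emit:" by a JSON object that holds its "fn" and its "kwargs", one argument or row to a line. servo_tool: Moves the arm, as the interface text tells. Its arguments: {"type":"object","properties":{"moves":{"type":"array"},"force":{"type":"number"}},"required":["moves"]}

```bash
mkdir -p pics
python3 - <<'E'
from rig import readout, imaging, manip
import cv2, numpy as np
for n in("scene","top"):
    im,d=imaging.get_image(n); cv2.imwrite(f"pics/{n}0.png",im[:,:,::-1]); np.savez(f"{n}0.npz",im=im,d=d)
    c=imaging.calibration(n); print(n,c["intrinsics"].tolist(),c["R"].round(4).tolist(),c["t"].round(4).tolist(), (-c["R"].T@c["t"]).round(3))
print(readout.get_state(), manip.pinch_z)
E
```

```text
scene [[444.55044262904454, 0.0, 316.32705300563066], [0.0, 444.55044262904454, 196.01107096538243], [0.0, 0.0, 1.0]] [[0.247, 0.9689, -0.0175], [0.5846, -0.1634, -0.7947], [-0.7728, 0.186, -0.6068]] [-0.1331, -0.1806, 2.0893] [ 1.753 -0.289  1.122]
top [[382.8628074841225, 0.0, 324.7613411916766], [0.0, 382.8628074841225, 202.50236418573675], [0.0, 0.0, 1.0]] [[-0.0199, -0.9998, 0.0072], [-0.9936, 0.0189, -0.1114], [0.1113, -0.0094, -0.9937]] [0.0174, 0.5781, 1.5633] [0.401 0.021 1.618]
{'clock': 0.1, 'qpos': array([ 1.05000921e+00,  2.76508214e-01,  1.50601538e+00, -3.21850953e-06,
        1.36071411e+00, -1.21013421e-01]), 'qd': array([-0.00054115, -0.0006795 , -0.00333268, -0.00101391,  0.00056108,
       -0.00068123]), 'effort': array([ 1.24582944e-03, -4.17704308e+01, -2.46404976e+01, -2.21106734e-04,
        5.80680746e-03,  3.28708623e-06]), 'position': array([0.22362637, 0.52933756, 0.30313602]), 'ee_rot': array([-2.57948557e-04,  1.98558034e-01,  9.80088787e-01, -7.81033461e-04]), 'contact_force': array([ 0.61129231, -0.55497736,  0.89329884]), 'moment': array([ 0.00239471,  0.00962368, -0.00073249]), 'gripper_force': 0.0, 'width': 0.08571879785365591} 0.0539
```

View pics/scene0.png

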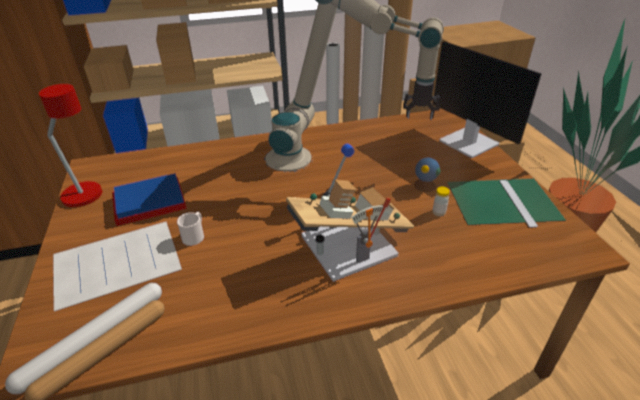

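View pics/top0.png

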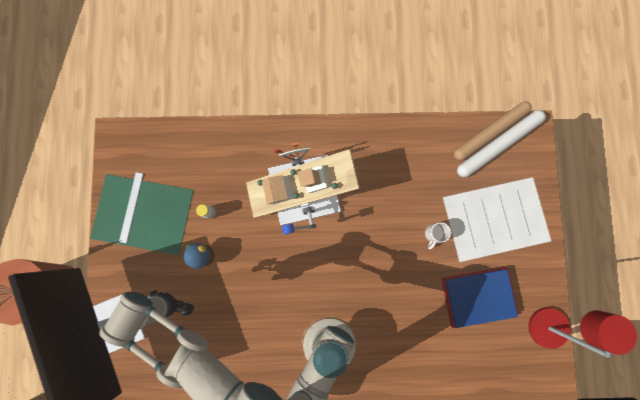

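Run:
```python
import cv2, numpy as np
s=cv2.imread("pics/scene0.png")[135:285,280:420]; t=cv2.imread("pics/top0.png")[135:250,235:368]
s=cv2.resize(s,(560,600),interpolation=3); cv2.imwrite("pics/c1.png",s)
t=cv2.resize(t,None,fx=6,fy=5.2,interpolation=3); cv2.imwrite("pics/c2.png",cv2.resize(t,(665,575)))
```

```text
(no output)
```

View pics/c1.png

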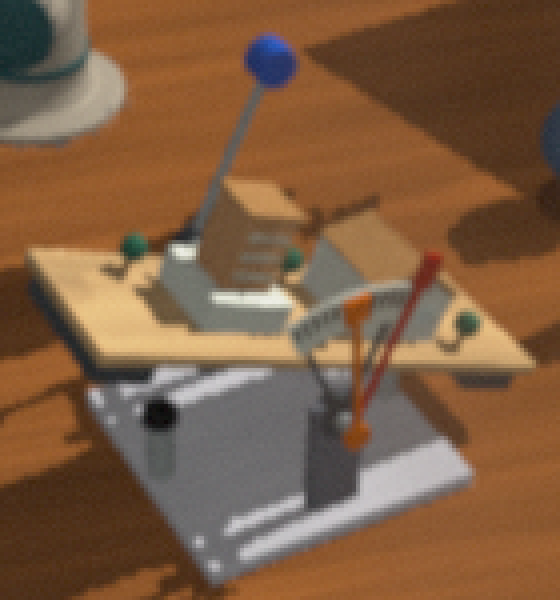

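View pics/c2.png

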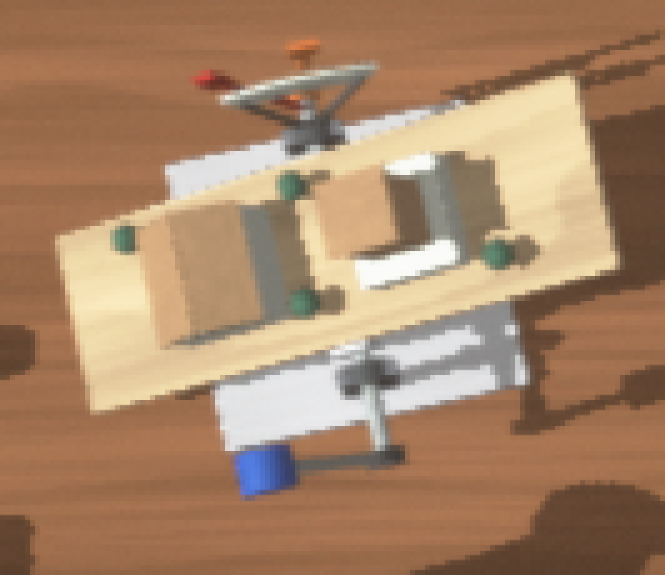

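```bash
cat > h.py <<'E'
import numpy as np, cv2
try:
    from rig import readout, imaging, manip
except Exception: pass
CAL={n:imaging.calibration(n) for n in("scene","top")}
def pts(n,d,m):
    c=CAL[n];K=c["intrinsics"];v,u=np.nonzero(m&(d>0));z=d[v,u]
    P=np.c_[(u-K[0,2])*z/K[0,0],(v-K[1,2])*z/K[1,1],z]
    return (P-c["t"])@c["R"]
def ray(n,uv):
    c=CAL[n];K=c["intrinsics"];o=-c["R"].T@c["t"]
    w=np.array([(uv[0]-K[0,2])/K[0,0],(uv[1]-K[1,2])/K[1,1],1.])@c["R"]
    return o,w/np.linalg.norm(w)
def proj(n,X):
    c=CAL[n];p=c["intrinsics"]@(c["R"]@X+c["t"]);return p[:2]/p[2]
def tri(u1,u2):
    (a,d),(b,e)=ray("scene",u1),ray("top",u2)
    s=np.linalg.lstsq(np.c_[d,-e],b-a,rcond=None)[0];p,q=a+s[0]*d,b+s[1]*e
    return (p+q)/2,np.linalg.norm(p-q)
def blob(m):
    k,l,st,ce=cv2.connectedComponentsWithStats(m.astype(np.uint8));i=1+np.argmax(st[1:,4]);return ce[i],st[i],l==i
def hsv(im): return cv2.cvtColor(im,cv2.COLOR_RGB2HSV).astype(int)
def box(m,u0,u1,v0,v1):
    r=np.zeros_like(m);r[v0:v1,u0:u1]=m[v0:v1,u0:u1];return r
def decktop(im,d,it=200,tol=.006):
    h=hsv(im);m=(h[...,0]>10)&(h[...,0]<28)&(h[...,1]>55)&(h[...,2]>185)
    m=box(m,225,385,130,250);P=pts("top",d,m);P=P[(P[:,2]>.05)&(P[:,2]<.27)]
    g=np.random.default_rng(0);best=None
    for _ in range(it):
        a,b,c=P[g.choice(len(P),3,False)];n=np.cross(b-a,c-a);L=np.linalg.norm(n)
        if L<1e-6: continue
        n/=L;i=abs((P-a)@n)<tol
        if best is None or i.sum()>best.sum(): best=i
    for _ in range(3):
        c=P[best].mean(0);n=np.linalg.svd(P[best]-c,full_matrices=False)[2][2];n*=np.sign(n[2]);best=abs((P-c)@n)<tol
    return n,P[best],abs((P[best]-c)@n).std()
E
python3 - <<'E'
from h import *
s=np.load("scene0.npz");t=np.load("top0.npz")
n,P,r=decktop(t["im"],t["d"]);print("n",n,len(P),r)
yaw=np.arctan2(-n[0],n[1]) # n_h = (-siny, cosy)*(-sin t)
print("yaw",yaw,"tilt",-np.arctan2(np.hypot(n[0],n[1]),n[2]))
R=np.array([[np.cos(yaw),-np.sin(yaw)],[np.sin(yaw),np.cos(yaw)]])
rect=cv2.minAreaRect((P[:,:2]).astype(np.float32));print("rect xy",rect)
hs,ht=hsv(s["im"]),hsv(t["im"])
bl=lambda h:(h[...,0]>108)&(h[...,0]<128)&(h[...,1]>150)&(h[...,2]>60)
a=blob(box(bl(hs),320,370,130,170));b=blob(box(bl(ht),270,300,215,240))
print(a[:2],b[:2],tri(a[0],b[0]))
# red, orange
red=lambda h:((h[...,0]<5)|(h[...,0]>174))&(h[...,1]>150)&(h[...,2]>100)
org=lambda h:(h[...,0]>=6)&(h[...,0]<=14)&(h[...,1]>200)&(h[...,2]>150)
for nm,f in(("red",red),("org",org)):
    A=box(f(hs),350,405,190,255);B=box(f(ht),265,315,135,165)
    v,u=np.nonzero(A);print(nm,"scene",sorted(zip(v.tolist(),u.tolist())))
    v,u=np.nonzero(B);print(nm,"top",sorted(zip(v.tolist(),u.tolist())))
E
```

```text
n [-0.07471592  0.38315835  0.92065586] 2246 0.001454473343162022
yaw 0.19258338660865135 tilt -0.40103907893106683
rect xy ((0.635641872882843, 0.10769084841012955), (0.15001580119132996, 0.4246985614299774), 11.699315071105957)
(array([346.69863014, 149.47945205]), array([342, 145,  10,  11,  73], dtype=int32)) (array([285.91489362, 228.91489362]), array([283, 225,   7,   9,  47], dtype=int32)) (array([0.45905351, 0.14117727, 0.29062623]), np.float64(0.007368665953562026))
red scene [(199, 387), (200, 387), (200, 388), (201, 387), (201, 388), (203, 386), (205, 384), (208, 383), (209, 383), (230, 373)]
red top [(149, 276), (150, 274), (150, 275), (150, 276), (150, 277), (150, 278), (151, 274), (151, 275), (151, 276), (151, 277)]
org scene [(209, 371), (210, 369), (210, 370), (211, 367), (211, 368)]
org top []
```

```bash
cat >> h.py <<'E'
YAW=.198
O=np.array([.6385,.0936,0.])
def setframe():
    c,s=np.cos(YAW),np.sin(YAW);return np.array([[c,-s,0],[s,c,0],[0,0,1]])
RS=setframe()
def w2s(X): return (np.asarray(X)-O)@RS
def onplane(n,uv,xs):
    o,w=ray(n,uv);o=w2s(o);w=w@RS;return o+w*(xs-o[0])/w[0]
def polar(n,m,xs):
    v,u=np.nonzero(m);Q=np.array([onplane(n,(a,b),xs) for a,b in zip(u,v)])
    return np.arctan2(-Q[:,1],Q[:,2]-.12),np.hypot(Q[:,1],Q[:,2]-.12),u,v
E
python3 - <<'E'
from h import *
s=np.load("scene0.npz");t=np.load("top0.npz");im=s["im"].astype(int);it=t["im"].astype(int)
r,g,b=im[...,0],im[...,1],im[...,2]
red=(r>130)&(g<0.45*r)&(b<.45*r)
org=(r>170)&(g>.4*r)&(g<.68*r)&(b<.33*r)
for nm,m,x in(("red",red,.12),("org",org,.13)):
    a,R,u,v=polar("scene",box(m,350,405,190,255),x)
    print(nm);print([(int(p),int(q),round(float(i),2),round(float(j),3)) for i,j,p,q in zip(a,R,u,v)])
print("pred needle tip",proj("scene",O+RS@np.array([.12,.17*np.sin(.4),.12+.17*np.cos(.4)])),"shaft",proj("scene",O+RS@np.array([.12,0,.12])))
for n,i in(("scene",im),("top",it)):
    m=(i[...,2]>90)&(i[...,0]<.55*i[...,2])&(i[...,1]<.6*i[...,2])
    m=box(m,320,370,130,170) if n=="scene" else box(m,265,305,210,245)
    c=blob(m);print(n,c[:2]); 
    if n=="scene": cs=c[0]
    else: print(tri(cs,c[0]), w2s(tri(cs,c[0])[0])); Q=w2s(pts("top",t["d"],c[2]));print(np.percentile(Q,[5,50,95],0).round(4))
E
```

```text
red
[(387, 198, -0.39, 0.168), (388, 198, -0.41, 0.168), (387, 199, -0.4, 0.164), (388, 199, -0.42, 0.164), (389, 199, -0.45, 0.165)]
org
[(370, 209, 0.02, 0.143), (371, 209, -0.0, 0.142), (368, 210, 0.07, 0.142), (369, 210, 0.05, 0.14)]
pred needle tip [387.784931   197.41224832] shaft [366.79817434 240.95833312]
scene (array([347.1978022 , 149.76923077]), array([342, 144,  11,  12,  91], dtype=int32))
top (array([286.55223881, 228.68656716]), array([282, 225,  10,   9,  67], dtype=int32))
(array([0.46028728, 0.14078113, 0.29000243]), np.float64(0.0037566700461252327)) [-0.16544985  0.08131531  0.29000243]
[[-0.1779  0.0685  0.3025]
 [-0.1661  0.0815  0.3104]
 [-0.1541  0.0937  0.3155]]
```

Run:
```python
from h import *
s=np.load("scene0.npz");im=s["im"].astype(int)
for v in range(205,250,3): print(v,[tuple(im[v,u].tolist()) for u in range(365,375)])
r,g,b=im[...,0],im[...,1],im[...,2]
m=box((r-b>95)&(b<.38*r)&(r>140),362,378,206,236)
a,R,u,v=polar("scene",m,.13)
for lo,hi in((.125,.15),(.1,.125),(.05,.1),(.02,.05)):
    k=(R>lo)&(R<hi);print(lo,k.sum(),a[k].mean(),a[k].std())
for x in(-.1,0,.05,.1):print(x,proj("scene",O+RS@np.array([.13,-.148*np.sin(x),.12+.148*np.cos(x)])))
```

```text
205 [(119, 113, 104), (115, 114, 104), (118, 114, 106), (115, 114, 103), (116, 114, 104), (124, 116, 105), (138, 122, 101), (154, 126, 99), (168, 134, 99), (171, 140, 103)]
208 [(147, 144, 132), (158, 154, 141), (162, 157, 141), (174, 159, 142), (184, 156, 136), (193, 143, 112), (191, 130, 89), (162, 115, 84), (123, 107, 94), (112, 109, 99)]
211 [(129, 103, 86), (146, 85, 49), (157, 80, 26), (153, 76, 14), (139, 70, 22), (130, 66, 17), (132, 70, 27), (115, 67, 38), (97, 83, 72), (104, 101, 88)]
214 [(114, 99, 86), (120, 76, 51), (126, 66, 18), (130, 66, 21), (134, 72, 26), (139, 78, 38), (130, 87, 57), (128, 98, 79), (125, 118, 104), (123, 120, 107)]
217 [(121, 115, 105), (116, 102, 84), (118, 92, 71), (123, 79, 49), (128, 80, 46), (130, 103, 79), (126, 118, 107), (123, 120, 110), (121, 119, 107), (104, 101, 90)]
220 [(177, 142, 100), (175, 140, 96), (163, 125, 87), (135, 90, 48), (133, 82, 36), (153, 111, 72), (170, 139, 101), (154, 130, 97), (105, 90, 75), (89, 78, 66)]
223 [(219, 178, 125), (219, 177, 124), (199, 159, 107), (155, 107, 62), (152, 94, 45), (183, 130, 80), (170, 134,
[... 1104 characters left out ...]
7), (122, 87, 71), (114, 102, 99), (111, 105, 106)]
247 [(73, 67, 68), (84, 67, 61), (102, 68, 55), (109, 70, 51), (106, 73, 57), (102, 85, 79), (110, 103, 99), (113, 108, 107), (110, 106, 105), (110, 106, 105)]
0.125 11 0.04610116869793235 0.04690555486226223
0.1 0 nan nan
0.05 4 0.03651037688290247 0.001420755511608252
0.02 0 nan nan
-0.1 [375.10775688 206.23281722]
0 [370.97373122 207.41323838]
0.05 [368.8818976  208.14950848]
0.1 [366.78177282 208.98099145]<stdin>:8: RuntimeWarning: Mean of empty slice.
  ret = ret.dtype.type(ret / rcount)
  ret = _var(a, axis=axis, dtype=dtype, out=out, ddof=ddof,
  arrmean = um.true_divide(arrmean, div, out=arrmean,
  ret = ret.dtype.type(ret / rcount)
```

Emit:
{"fn": "servo_tool", "kwargs": {
  "moves": [
    {"dp": [0,0,-0.075],"delta_rot": [0,0,1],"fingers": 1},
    {"dp": [0,0,-0.075],"delta_rot": [0,0,1],"fingers": 1},
    {"dp": [0,0,-0.075],"delta_rot": [0,0,1],"fingers": 1},
    {"dp": [0,0,-0.075],"delta_rot": [0,0,1],"fingers": 1},
    {"dp": [0,0,-0.075],"delta_rot": [0,0,1],"fingers": 1}
  ]
}}

```text
clock: 0.6
position: [0.2237, 0.5295, 0.379]
ee_rot: [-0.0, 0.437, 0.9, -0.001]
contact_force: [0.1, -0.1, -0.5]
width: 0.0854
gripper_force: 0.0
```

Emit:
{"fn": "servo_tool", "kwargs": {
  "moves": [
    {"dp": [0,0,-0.075],"delta_rot": [0,0,1],"fingers": 1},
    {"dp": [0,0,-0.075],"delta_rot": [0,0,1],"fingers": 1},
    {"dp": [0,0,-0.075],"delta_rot": [0,0,1],"fingers": 1},
    {"dp": [0,0,-0.075],"delta_rot": [0,0,1],"fingers": 1},
    {"dp": [0,0,-0.075],"delta_rot": [0,0,0.73],"fingers": 1}
  ]
}}

```text
clock: 1.1
position: [0.2238, 0.5295, 0.454]
ee_rot: [0.0, 0.635, 0.772, -0.001]
contact_force: [-0.1, -0.5, 1.2]
width: 0.0855
gripper_force: 0.0
```

```bash
cat >> h.py <<'E'
from scipy.spatial.transform import Rotation as Rot
def tool():
    s=readout.get_state();q=s["ee_rot"];R=Rot.from_quat([q[1],q[2],q[3],q[0]]).as_matrix()
    return s,R,s["position"]+R[:,2]*.052
E
python3 - <<'E'
from h import *
s,R,g=tool();print(s["clock"],s["position"],R.round(3).tolist())
T=np.array([.4603,.1408,.29+.10]);print("to above knob, tool units",R.T@(T-g)/.2)
T[2]-=.1;print(R.T@(T-g)/.2)
s0=np.load("scene0.npz");im=s0["im"].astype(float)
W=np.clip(im[...,0]-im[...,2]-60,0,None)
for v in list(range(209,219))+list(range(240,248)):
    w=W[v,362:377];u=(w*np.arange(362,377)).sum()/max(w.sum(),1);q=onplane("scene",(u,v),.13);print(v,round(u,2),"ang",round(-np.arctan2(q[1],q[2]-.12),3),"y",round(q[1],4),"z",round(q[2]-.12,3),w.sum())
E
```

```text
1.1 [0.22375555 0.52950988 0.45397021] [[-0.193, 0.981, -0.001], [0.981, 0.193, -0.001], [-0.001, -0.001, -1.0]]
to above knob, tool units [-2.1352648   0.78489125  0.06110872]
[-2.13483618  0.78525624  0.56110841]
209 370.34 ang 0.013 y -0.0019 z 0.142 277.0
210 369.13 ang 0.043 y -0.006 z 0.14 412.0
211 368.62 ang 0.056 y -0.0076 z 0.137 359.0
212 368.71 ang 0.053 y -0.0071 z 0.133 256.0
213 368.79 ang 0.051 y -0.0065 z 0.128 249.0
214 368.5 ang 0.059 y -0.0073 z 0.125 208.0
215 368.12 ang 0.07 y -0.0084 z 0.121 133.0
216 368.3 ang 0.064 y -0.0075 z 0.117 70.0
217 368.61 ang 0.055 y -0.0061 z 0.112 36.0
218 368.68 ang 0.052 y -0.0056 z 0.108 38.0
240 369.13 ang -0.175 y 0.0021 z 0.012 87.0
241 369.48 ang -0.516 y 0.0037 z 0.007 172.0
242 369.42 ang -1.054 y 0.0038 z 0.002 227.0
243 368.98 ang -2.191 y 0.0024 z -0.002 237.0
244 368.52 ang -2.987 y 0.0009 z -0.006 250.0
245 368.24 ang -3.134 y 0.0001 z -0.01 187.0
246 368.02 ang 3.106 y -0.0005 z -0.014 89.0
247 0.0 ang 1.18 y -0.9052 z 0.373 0.0
```

Emit:
{"fn": "servo_tool", "kwargs": {
  "moves": [
    {"dp": [-0.21,0.078,0],"delta_rot": [0,0,0],"fingers": 1},
    {"dp": [-0.21,0.078,0],"delta_rot": [0,0,0],"fingers": 1},
    {"dp": [-0.21,0.078,0],"delta_rot": [0,0,0],"fingers": 1},
    {"dp": [-0.21,0.078,0],"delta_rot": [0,0,0],"fingers": 1},
    {"dp": [-0.21,0.078,0],"delta_rot": [0,0,0],"fingers": 1}
  ]
}}

```text
clock: 1.6
position: [0.342, 0.3375, 0.4535]
ee_rot: [-0.0, 0.634, 0.774, -0.0]
contact_force: [1.0, -0.4, -1.1]
width: 0.0854
gripper_force: 0.0
```

Emit:
{"fn": "servo_tool", "kwargs": {
  "moves": [
    {"dp": [-0.21,0.078,0],"delta_rot": [0,0,0],"fingers": 1},
    {"dp": [-0.21,0.078,0],"delta_rot": [0,0,0],"fingers": 1},
    {"dp": [-0.21,0.078,0],"delta_rot": [0,0,0],"fingers": 1},
    {"dp": [-0.21,0.078,0],"delta_rot": [0,0,0],"fingers": 1},
    {"dp": [-0.21,0.078,0],"delta_rot": [0,0,0],"fingers": 1}
  ]
}}

```text
clock: 2.1
position: [0.4598, 0.1468, 0.4536]
ee_rot: [-0.0, 0.634, 0.774, -0.0]
contact_force: [0.4, 1.0, -0.2]
width: 0.0855
gripper_force: 0.0
```

Run:
```python
from h import *
t,d=imaging.get_image("top")
s,R,g=tool();print(s["clock"],s["position"])
T=np.array([.4603,.1408,.29]);print("to knob, tool units",R.T@(T-g)/.2, "yaw",np.arctan2(R[1,1],R[0,1]))
n,P,r=decktop(t,d);print(n,len(P),r); Y=w2s(P)
p=np.polyfit(Y[:,1],Y[:,2],1);print(np.arctan(p[0]))
im,_=imaging.get_image("scene");cv2.imwrite("pics/s2.png",im[:,:,::-1])
a=cv2.resize(t[100:260,200:400,::-1],(600,480));b=cv2.resize(im[100:290,250:430,::-1],None,fx=2,fy=2)
cv2.imwrite("pics/m2.png",np.hstack([a,cv2.resize(im[90:290,300:375,::-1],(180,480))]))
```

```text
2.15 [0.46371723 0.14116935 0.45297192]
to knob, tool units [ 0.00784064 -0.01796034  0.55480515] yaw 0.1915561448804661
[-0.07680727  0.3825249   0.92074716] 1904 0.00147029981357417
-0.40066105769845667
```

View pics/m2.png

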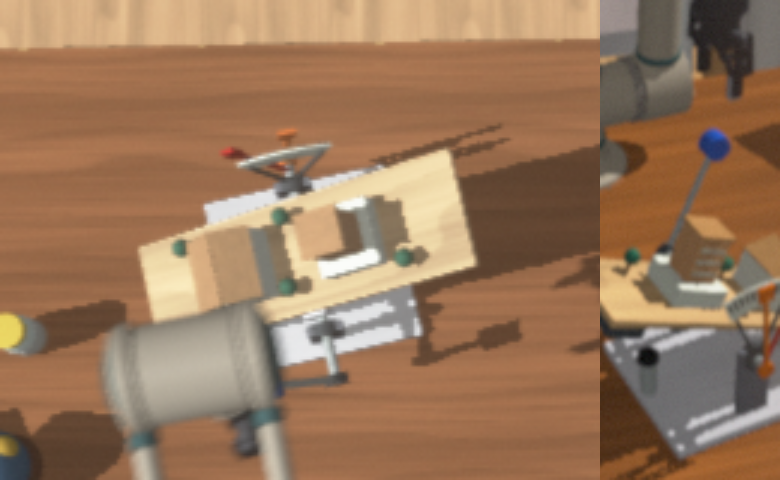

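Emit:
{"fn": "servo_tool", "kwargs": {
  "moves": [
    {"dp": [0.008,-0.018,0.055],"delta_rot": [0,0,-0.06],"fingers": 1},
    {"dp": [0,0,0.055],"delta_rot": [0,0,0],"fingers": 1},
    {"dp": [0,0,0.055],"delta_rot": [0,0,0],"fingers": 1},
    {"dp": [0,0,0.055],"delta_rot": [0,0,0],"fingers": 1},
    {"dp": [0,0,0.055],"delta_rot": [0,0,0],"fingers": 1}
  ]
}}

```text
clock: 2.7
position: [0.4552, 0.1499, 0.3978]
ee_rot: [-0.0, 0.631, 0.776, -0.0]
contact_force: [-0.5, 0.3, 0.1]
width: 0.0853
gripper_force: 0.0
```

Emit:
{"fn": "servo_tool", "kwargs": {
  "moves": [
    {"dp": [0,0,0.055],"delta_rot": [0,0,0],"fingers": 1},
    {"dp": [0,0,0.055],"delta_rot": [0,0,0],"fingers": 1},
    {"dp": [0,0,0.055],"delta_rot": [0,0,0],"fingers": 1},
    {"dp": [0,0,0.055],"delta_rot": [0,0,0],"fingers": 1},
    {"dp": [0,0,0.058],"delta_rot": [0,0,0],"fingers": 1}
  ]
}}

```text
clock: 3.2
position: [0.4556, 0.1494, 0.3425]
ee_rot: [0.0, 0.631, 0.775, 0.0]
contact_force: [0.0, -0.1, -0.0]
width: 0.0855
gripper_force: 0.0
```

Run:
```python
from h import *
im,_=imaging.get_image("scene");cv2.imwrite("pics/s3.png",cv2.resize(im[70:250,270:420,::-1],(500,600)))
s,R,g=tool();print(s["clock"],s["position"],s["contact_force"],w2s(g))
T=np.array([.4603,.1408,.29]);print("to knob, tool units",R.T@(T-g)/.2, "yaw",np.arctan2(R[1,1],R[0,1]))
```

```text
3.25 [0.45467587 0.14923109 0.34048711] [-0.56987662 -1.24083669 -2.09332835] [-0.16948651  0.09071245  0.28848749]
to knob, tool units [-0.04702375  0.01995655 -0.00764694] yaw 0.2039376070433194
```

View pics/s3.png

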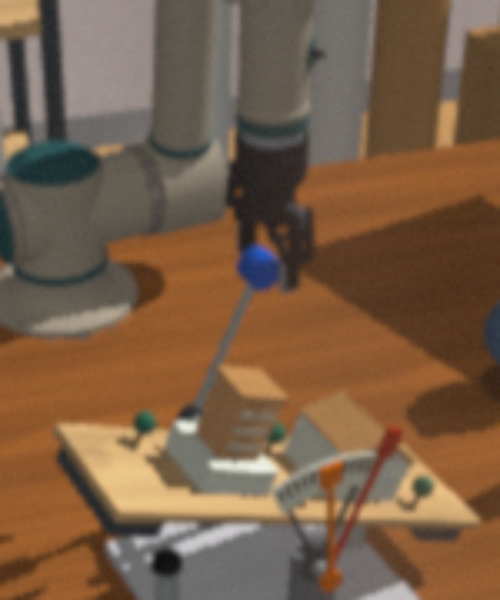

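Emit:
{"fn": "servo_tool", "kwargs": {
  "moves": [
    {"dp": [-0.025,0.01,-0.004],"delta_rot": [0,0,0],"fingers": 1},
    {"dp": [-0.022,0.01,-0.004],"delta_rot": [0,0,0],"fingers": 1},
    {"dp": [0,0,0],"delta_rot": [0,0,0],"fingers": 1},
    {"dp": [0,0,0],"delta_rot": [0,0,0],"fingers": 1},
    {"dp": [0,0,0],"delta_rot": [0,0,0],"fingers": 1}
  ]
}}

```text
clock: 3.75
position: [0.4615, 0.141, 0.3452]
ee_rot: [0.0, 0.631, 0.775, 0.0]
contact_force: [-0.4, -0.9, -0.0]
width: 0.0854
gripper_force: 0.0
```

Run:
```python
from h import *
s,R,g=tool();print(s["clock"],s["position"],s["qd"].round(3),w2s(g))
T=np.array([.4603,.1408,.29]);print("to knob, tool units",R.T@(T-g)/.2, "yaw",np.arctan2(R[1,1],R[0,1]))
```

```text
3.75 [0.46148436 0.14101576 0.34523392] [ 0.004  0.001  0.004  0.002 -0.002  0.001] [-0.16419361  0.08131744  0.29323393]
to knob, tool units [ 0.00010323 -0.00621108  0.01616534] yaw 0.20382804451482392
```

Emit:
{"fn": "servo_tool", "kwargs": {
  "moves": [
    {"dp": [0,-0.006,0.016],"delta_rot": [0,0,-0.03],"fingers": 1},
    {"dp": [0,0,0],"delta_rot": [0,0,0],"fingers": 0.6},
    {"dp": [0,0,0],"delta_rot": [0,0,0],"fingers": 0.45},
    {"dp": [0,0,0],"delta_rot": [0,0,0],"fingers": 0},
    {"dp": [0,0,0],"delta_rot": [0,0,0],"fingers": 0}
  ],
  "force": 30
}}

```text
clock: 4.25
position: [0.461, 0.1411, 0.342]
ee_rot: [0.001, 0.63, 0.776, 0.001]
contact_force: [4.4, 1.3, -2.8]
width: 0.0296
gripper_force: 35.1
```

Emit:
{"fn": "servo_tool", "kwargs": {
  "moves": [
    {"dp": [0,0,0],"delta_rot": [0,0,0],"fingers": 0},
    {"dp": [0,0,0],"delta_rot": [0,0,0],"fingers": 0},
    {"dp": [0,0,0],"delta_rot": [0,0,0],"fingers": 0}
  ]
}}

```text
clock: 4.55
position: [0.4609, 0.141, 0.342]
ee_rot: [0.001, 0.63, 0.776, 0.001]
contact_force: [3.6, 1.8, 0.2]
width: 0.0296
gripper_force: 36.0
```

Run:
```python
from h import *
t,d=imaging.get_image("top")
s,R,g=tool();q=w2s(g);print(s["clock"],s["position"],s["width"],s["contact_force"],s["gripper_force"],q)
n,P,r=decktop(t,d);Y=w2s(P);p=np.polyfit(Y[:,1],Y[:,2],1);print(len(P),"tilt",np.arctan(p[0]))
im,_=imaging.get_image("scene");cv2.imwrite("pics/s4.png",cv2.resize(im[70:250,270:420,::-1],(500,600)))
```

```text
4.6 [0.46091526 0.14098898 0.34200633] 0.029712945114560577 [4.51421248 1.45115309 0.83701961] 36.00555181503296 [-0.16468932  0.08140875  0.29000644]
2077 tilt -0.3998376534309016
```

View pics/s4.png

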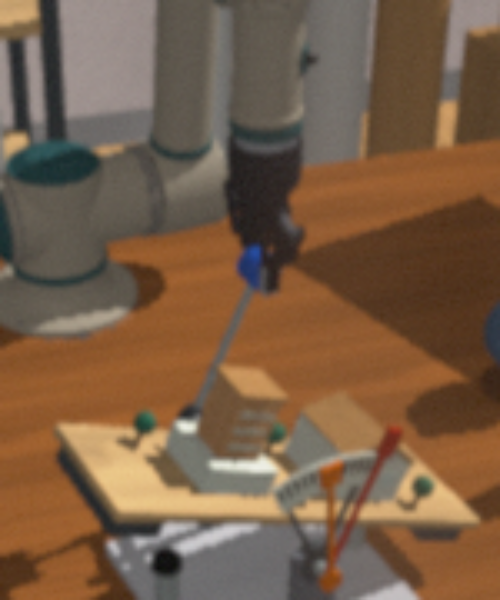

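```bash
cat > step.py <<'E'
# usage: step.py target rate [a=forced]  -> measure, filter, plan next 5 rows
import sys,os,pickle
from h import *
from scipy.optimize import least_squares
I,LAG,N=.111,.06,3000
g=np.random.default_rng(1)
tgt,rate=float(sys.argv[1]),float(sys.argv[2]);opt=dict(x.split("=") for x in sys.argv[3:] if "=" in x)
im,d=imaging.get_image("top");s,R,gp=tool();t=s["clock"]-.05
if "scene" in sys.argv:
    sc,_=imaging.get_image("scene");np.savez("last_scene.npz",im=sc);cv2.imwrite("pics/last.png",cv2.resize(sc[150:270,320:420,::-1],(500,600),interpolation=3))
now=readout.get_state()["clock"]
n,P,r=decktop(im,d);Y=w2s(P);z=np.arctan(np.polyfit(Y[:,1],Y[:,2],1)[0])
if os.path.exists("log.pkl"): L=pickle.load(open("log.pkl","rb"))
else:
    E=np.c_[np.full(N,z),np.zeros(N),g.normal(0,.06,N),g.normal(.87,.05,N),g.normal(.65,.02,N)]
    L=dict(t=t,E=E,kt=[t-1],ka=[-.446],y=.0814,zc=.170,hist=[])
def acc(E,a): return (E[:,3]*np.sin(E[:,0])+E[:,2]+E[:,4]*(a-E[:,0])-.008*E[:,1]-.003*np.tanh(E[:,1]/.01))/I
def sim(E,ts,te,kt,ka,dt,noise=False):
    E=E.copy();out=[];tt=ts
    m=max(1,round((te-ts)/dt));h=(te-ts)/m
    for _ in range(m):
        a=np.interp(tt+h/2-LAG,kt,ka);E[:,1]+=h*acc(E,a);E[:,0]+=h*E[:,1]
        lo=E[:,0]<-.4;E[lo,0]=-.4;E[lo,1]=np.maximum(E[lo,1],0);tt+=h;out.append(E[0,:2].copy())
    if noise: E[:,1]+=g.normal(0,.02,len(E))*np.sqrt(te-ts);E[:,2]+=g.normal(0,.006,len(E))*np.sqrt(te-ts)
    return E,np.array(out)
E=L["E"]
if t>L["t"]+.01: E,_=sim(E,L["t"],t,L["kt"],L["ka"],.01,True)
pred=E[:,0].mean()
A=E-E.mean(0);K=A.T@A[:,0]/N;K/=K[0]+.003**2
E=E+np.outer(z+g.normal(0,.003,N)-E[:,0],K);E[:,3]=np.clip(E[:,3],.7,1.04);E[:,4]=np.clip(E[:,4],.55,.75)
m=E.mean(0);am=np.arctan2(-w2s(gp)[1],w2s(gp)[2]-.12);a0=L["ka"][-1]
L["hist"].append((t,z,am))
print(f"t {t:.2f} z {z:.4f} pred {pred:.4f} est th {m[0]:.4f} w {m[1]:.4f}+-{E[:,1].std():.3f} c {m[2]:.3f} g {m[3]:.3f} k {m[4]:.3f} | a meas {am:.3f} cmd {a0:.3f} F {s['contact_force'].round(0)} n {len(P)}")
M=m[None].copy();H=7;T=.55
E1,_=sim(M,t,now,L["kt"],L["ka"],.01)
def knots(al):
    kt=list(L["kt"][-40:]);ka=list(L["ka"][-40:]);p=a0
    for i,a in enumerate(al):
        b=now+i*T;kt+=[b,b+.2];ka+=[p,a];p=a
    return kt,ka
def ref(k): 
    e=tgt-m[0];return m[0]+np.sign(e)*np.minimum(abs(e),rate*k)
tk=np.arange(1,round(H*T/.05)+1)*.05
def res(al):
    kt,ka=knots(al);_,o=sim(E1,now,now+H*T,kt,ka,.05);o=np.clip(o,-1,1)
    eq=tgt-(m[3]*np.sin(tgt)+m[2])/m[4]
    return np.r_[(o[:,0]-ref(tk)),.15*o[-10:,1],.15*np.diff(np.r_[a0,al]),.3*(al[-1]-eq)]
if "a" in opt: al=np.array([float(opt["a"])])
else: al=least_squares(res,np.full(H,tgt-(m[3]*np.sin(tgt)+m[2])/m[4]),bounds=(-.75,.75)).x
an=float(np.clip(al[0],a0-.4,a0+.4))
rows=[]
for i in(1,2):
    aa=a0+(an-a0)*i/2;y,zc=-.1885*np.sin(aa),.1885*np.cos(aa)
    dx,dz=round((y-L["y"])/.2,3),round(-(zc-L["zc"])/.2,3);L["y"]+=dx*.2;L["zc"]-=dz*.2;rows.append((dx,dz))
L["kt"]+=[now,now+.2];L["ka"]+=[a0,an];L["E"]=E;L["t"]=t
pickle.dump(L,open("log.pkl","wb"))
_,o=sim(E1,now,now+.5,*knots(al[:1]),.05)
print("a",round(an,3),"ROWS",rows,"pred end",o[-1].round(3),"plan",al.round(2))
E
python3 step.py 0 .1 a=-0.15
```

```text
t 4.65 z -0.3991 pred -0.3991 est th -0.3991 w 0.0000+-0.000 c -0.000 g 0.869 k 0.650 | a meas -0.447 cmd -0.446 F [5. 2. 1.] n 2070
a -0.15 ROWS [(np.float64(-0.13), np.float64(-0.051)), (np.float64(-0.136), np.float64(-0.031))] pred end [-0.4  0. ] plan [-0.15]
```

Emit:
{"fn": "servo_tool", "kwargs": {
  "moves": [
    {"dp": [-0.13,0,-0.051],"delta_rot": [0,0,0],"fingers": 0},
    {"dp": [-0.136,0,-0.031],"delta_rot": [0,0,0],"fingers": 0},
    {"dp": [0,0,0],"delta_rot": [0,0,0],"fingers": 0},
    {"dp": [0,0,0],"delta_rot": [0,0,0],"fingers": 0},
    {"dp": [0,0,0],"delta_rot": [0,0,0],"fingers": 0}
  ]
}}

```text
clock: 5.2
position: [0.4718, 0.0887, 0.3586]
ee_rot: [0.001, 0.63, 0.776, 0.0]
contact_force: [5.6, 0.5, 3.2]
width: 0.0295
gripper_force: 36.3
```

```bash
python3 step.py 0 .1 a=-0.04
```

```text
t 5.20 z -0.4001 pred -0.4000 est th -0.4000 w 0.0001+-0.016 c -0.000 g 0.869 k 0.650 | a meas -0.150 cmd -0.150 F [5. 1. 2.] n 2085
a -0.04 ROWS [(np.float64(-0.052), np.float64(-0.006)), (np.float64(-0.051), np.float64(-0.004))] pred end [-0.4  0. ] plan [-0.04]
```

Emit:
{"fn": "servo_tool", "kwargs": {
  "moves": [
    {"dp": [-0.052,0,-0.006],"delta_rot": [0,0,0],"fingers": 0},
    {"dp": [-0.051,0,-0.004],"delta_rot": [0,0,0],"fingers": 0},
    {"dp": [0,0,0],"delta_rot": [0,0,0],"fingers": 0},
    {"dp": [0,0,0],"delta_rot": [0,0,0],"fingers": 0},
    {"dp": [0,0,0],"delta_rot": [0,0,0],"fingers": 0}
  ]
}}

```text
clock: 5.75
position: [0.4756, 0.0705, 0.3604]
ee_rot: [-0.001, 0.63, 0.777, 0.002]
contact_force: [4.9, 2.3, 3.7]
width: 0.0293
gripper_force: 36.3
```

```bash
python3 step.py 0 .1 a=0.04
```

```text
t 5.75 z -0.3998 pred -0.3993 est th -0.3998 w 0.0014+-0.021 c -0.001 g 0.870 k 0.650 | a meas -0.051 cmd -0.040 F [5. 3. 3.] n 2084
a 0.04 ROWS [(np.float64(-0.038), np.float64(-0.0)), (np.float64(-0.038), np.float64(0.0))] pred end [-0.4  0. ] plan [0.04]
```

Emit:
{"fn": "servo_tool", "kwargs": {
  "moves": [
    {"dp": [-0.038,0,0],"delta_rot": [0,0,0],"fingers": 0},
    {"dp": [-0.038,0,0],"delta_rot": [0,0,0],"fingers": 0},
    {"dp": [0,0,0],"delta_rot": [0,0,0],"fingers": 0},
    {"dp": [0,0,0],"delta_rot": [0,0,0],"fingers": 0},
    {"dp": [0,0,0],"delta_rot": [0,0,0],"fingers": 0}
  ]
}}

```text
clock: 6.3
position: [0.4786, 0.0559, 0.3605]
ee_rot: [-0.001, 0.63, 0.777, 0.002]
contact_force: [4.5, 3.2, 3.1]
width: 0.0294
gripper_force: 36.4
```

```bash
python3 step.py 0 .1 a=0.10
```

```text
t 6.30 z -0.3986 pred -0.3954 est th -0.3985 w 0.0064+-0.021 c -0.007 g 0.870 k 0.649 | a meas 0.028 cmd 0.040 F [5. 4. 4.] n 2092
a 0.1 ROWS [(np.float64(-0.028), np.float64(0.002)), (np.float64(-0.028), np.float64(0.002))] pred end [-0.4  0. ] plan [0.1]
```

Emit:
{"fn": "servo_tool", "kwargs": {
  "moves": [
    {"dp": [-0.028,0,0.002],"delta_rot": [0,0,0],"fingers": 0},
    {"dp": [-0.028,0,0.002],"delta_rot": [0,0,0],"fingers": 0},
    {"dp": [0,0,0],"delta_rot": [0,0,0],"fingers": 0},
    {"dp": [0,0,0],"delta_rot": [0,0,0],"fingers": 0},
    {"dp": [0,0,0],"delta_rot": [0,0,0],"fingers": 0}
  ]
}}

```text
clock: 6.85
position: [0.4809, 0.0451, 0.3598]
ee_rot: [-0.001, 0.63, 0.777, 0.002]
contact_force: [5.0, 3.4, 4.2]
width: 0.03
gripper_force: 36.5
```

```bash
python3 step.py 0 .1 a=0.16
```

```text
t 6.85 z -0.4006 pred -0.3886 est th -0.4004 w -0.0025+-0.019 c -0.025 g 0.870 k 0.646 | a meas 0.086 cmd 0.100 F [4. 3. 4.] n 2101
a 0.16 ROWS [(np.float64(-0.028), np.float64(0.003)), (np.float64(-0.028), np.float64(0.005))] pred end [-0.4  0. ] plan [0.16]
```

Emit:
{"fn": "servo_tool", "kwargs": {
  "moves": [
    {"dp": [-0.028,0,0.003],"delta_rot": [0,0,0],"fingers": 0},
    {"dp": [-0.028,0,0.005],"delta_rot": [0,0,0],"fingers": 0},
    {"dp": [0,0,0],"delta_rot": [0,0,0],"fingers": 0},
    {"dp": [0,0,0],"delta_rot": [0,0,0],"fingers": 0},
    {"dp": [0,0,0],"delta_rot": [0,0,0],"fingers": 0}
  ]
}}

```text
clock: 7.4
position: [0.4832, 0.034, 0.3584]
ee_rot: [-0.001, 0.63, 0.777, 0.002]
contact_force: [4.0, 3.4, 5.6]
width: 0.0297
gripper_force: 36.6
```

```bash
python3 step.py 0 .1 a=0.22
```

```text
t 7.40 z -0.3715 pred -0.3904 est th -0.3724 w 0.1263+-0.021 c 0.011 g 0.877 k 0.652 | a meas 0.147 cmd 0.160 F [5. 3. 5.] n 2107
a 0.22 ROWS [(np.float64(-0.028), np.float64(0.004)), (np.float64(-0.028), np.float64(0.006))] pred end [-0.219  0.463] plan [0.22]
```

```bash
python3 - <<'E'
import pickle
L=pickle.load(open("log.pkl","rb"));L["kt"]=L["kt"][:-2];L["ka"]=L["ka"][:-2];L["y"]+=.056*.2;L["zc"]+=.01*.2
pickle.dump(L,open("log.pkl","wb"))
E
sed -i 's/rows.append((dx,dz))/rows.append((float(dx),float(dz)))/' step.py
python3 step.py .055 .15
```

```text
t 7.45 z -0.3642 pred -0.3656 est th -0.3647 w 0.1478+-0.030 c 0.013 g 0.877 k 0.656 | a meas 0.147 cmd 0.160 F [4. 3. 4.] n 2143
a 0.028 ROWS [(0.061, -0.008), (0.062, -0.004)] pred end [-0.27  0.12] plan [ 0.03  0.1   0.02  0.02 -0.07 -0.06 -0.03]
```

Emit:
{"fn": "servo_tool", "kwargs": {
  "moves": [
    {"dp": [0.061,0,-0.008],"delta_rot": [0,0,0],"fingers": 0},
    {"dp": [0.062,0,-0.004],"delta_rot": [0,0,0],"fingers": 0},
    {"dp": [0,0,0],"delta_rot": [0,0,0],"fingers": 0},
    {"dp": [0,0,0],"delta_rot": [0,0,0],"fingers": 0},
    {"dp": [0,0,0],"delta_rot": [0,0,0],"fingers": 0}
  ]
}}

```text
clock: 8.0
position: [0.4783, 0.0576, 0.3602]
ee_rot: [0.0, 0.63, 0.777, 0.001]
contact_force: [4.6, 1.9, 2.2]
width: 0.0295
gripper_force: 36.2
```

```bash
python3 step.py .055 .15
```

```text
t 8.00 z -0.2930 pred -0.2660 est th -0.2929 w 0.0699+-0.048 c -0.003 g 0.871 k 0.654 | a meas 0.020 cmd 0.028 F [5. 2. 2.] n 2140
a 0.198 ROWS [(-0.079, 0.006), (-0.08, 0.012)] pred end [-0.255  0.184] plan [ 0.2  -0.01  0.07 -0.04 -0.04 -0.01 -0.02]
```

Emit:
{"fn": "servo_tool", "kwargs": {
  "moves": [
    {"dp": [-0.079,0,0.006],"delta_rot": [0,0,0],"fingers": 0},
    {"dp": [-0.08,0,0.012],"delta_rot": [0,0,0],"fingers": 0},
    {"dp": [0,0,0],"delta_rot": [0,0,0],"fingers": 0},
    {"dp": [0,0,0],"delta_rot": [0,0,0],"fingers": 0},
    {"dp": [0,0,0],"delta_rot": [0,0,0],"fingers": 0}
  ]
}}

```text
clock: 8.55
position: [0.4849, 0.0261, 0.3567]
ee_rot: [0.0, 0.63, 0.777, 0.001]
contact_force: [5.8, 1.8, 3.0]
width: 0.0299
gripper_force: 36.3
```

```bash
python3 step.py .055 .15
```

```text
t 8.55 z -0.2288 pred -0.2555 est th -0.2292 w 0.2548+-0.026 c 0.014 g 0.900 k 0.650 | a meas 0.192 cmd 0.198 F [6. 1. 2.] n 2164
a -0.149 ROWS [(0.163, -0.018), (0.163, 0.01)] pred end [-0.088  0.06 ] plan [-0.15  0.15 -0.08 -0.07 -0.04 -0.04 -0.04]
```

Emit:
{"fn": "servo_tool", "kwargs": {
  "moves": [
    {"dp": [0.163,0,-0.018],"delta_rot": [0,0,0],"fingers": 0},
    {"dp": [0.163,0,0.01],"delta_rot": [0,0,0],"fingers": 0},
    {"dp": [0,0,0],"delta_rot": [0,0,0],"fingers": 0},
    {"dp": [0,0,0],"delta_rot": [0,0,0],"fingers": 0},
    {"dp": [0,0,0],"delta_rot": [0,0,0],"fingers": 0}
  ]
}}

```text
clock: 9.1
position: [0.4712, 0.0912, 0.3577]
ee_rot: [-0.001, 0.63, 0.777, 0.002]
contact_force: [5.6, 3.2, 0.1]
width: 0.0293
gripper_force: 35.9
```

```bash
sed -i 's/I,LAG,N=.111,.06/I,LAG,N=.111,.02/; s/\.15\*np.diff/.35*np.diff/' step.py; python3 step.py .055 .15
python3 - <<'E'
import pickle
L=pickle.load(open("log.pkl","rb"));print([tuple(round(float(x),3) for x in h) for h in L["hist"]],L["kt"],L["ka"])
E
```

```text
t 9.10 z -0.1453 pred -0.1120 est th -0.1451 w -0.1242+-0.025 c -0.008 g 0.873 k 0.652 | a meas -0.163 cmd -0.149 F [ 6.  3. -0.] n 2102
a 0.251 ROWS [(-0.188, -0.009), (-0.186, 0.028)] pred end [-0.174  0.286] plan [ 0.35 -0.13 -0.03  0.   -0.01 -0.01 -0.01]
[(4.65, -0.399, -0.447), (5.2, -0.4, -0.15), (5.75, -0.4, -0.051), (6.3, -0.399, 0.028), (6.85, -0.401, 0.086), (7.4, -0.372, 0.147), (7.45, -0.364, 0.147), (8.0, -0.293, 0.02), (8.55, -0.229, 0.192), (9.1, -0.145, -0.163)] [3.6500000000000004, 4.7, 4.9, 5.25, 5.45, 5.8, 6.0, 6.35, 6.55, 6.9, 7.1000000000000005, 7.5, 7.7, 8.05, 8.25, 8.6, 8.799999999999999, 9.15, 9.35] [-0.446, -0.446, -0.15, -0.15, -0.04, -0.04, 0.04, 0.04, 0.1, 0.1, 0.16, 0.16, 0.028289866368878553, 0.028289866368878553, 0.19817428752672817, 0.19817428752672817, -0.149021782052788, -0.149021782052788, 0.25097821794721203]
```

```bash
cat > fit.py <<'E'
import pickle,numpy as np,sys
from scipy.optimize import least_squares
L=pickle.load(open("log.pkl","rb"));H=np.array([h[:2] for h in L["hist"]]);kt,ka=np.array(L["kt"]),np.array(L["ka"])
def sim(p,bias=-.01):
    c,g,k,I,lag=p;th,w=-.4,0.;t=H[0,0];out=[]
    for tm,_ in H:
        while t<tm-1e-9:
            a=np.interp(t+.0025-lag,kt,ka)+bias;w+=.005*(g*np.sin(th)+c+k*(a-th)-.008*w-.003*np.tanh(w/.01))/I;th+=.005*w;t+=.005
            if th<-.4: th,w=-.4,max(w,0)
        out.append(th)
    return np.array(out),w
p0=np.array([0,.87,.65,.111,.04]);sd=np.array([.06,.05,.03,.01,.03])
best=min((least_squares(lambda p:np.r_[(sim(p)[0]-H[:,1])/.003,(p-p0)/sd],p0+np.array([c,0,0,0,0]),diff_step=1e-4) for c in(-.02,.0,.02)),key=lambda r:r.cost)
print(best.x.round(4),best.cost,(sim(best.x)[0]-H[:,1]).round(4)[-6:],"w",sim(best.x)[1])
E
python3 fit.py
```

```text
[-0.0066  0.8237  0.6676  0.1129 -0.0148] 2.87877601232622 [ 0.0006  0.0003  0.0003  0.0014 -0.0022  0.0007] w -0.13440293627698455
```

```bash
sed -i 's/I,LAG,N=.111,.02/I,LAG,N=.113,0./' step.py
python3 - <<'E'
import pickle,numpy as np
L=pickle.load(open("log.pkl","rb"));a1,a0=L["ka"][-1],L["ka"][-2];L["kt"]=L["kt"][:-2];L["ka"]=L["ka"][:-2];L["y"]+=.374*.2;L["zc"]+=.019*.2
E=L["E"];g=np.random.default_rng(5);n=len(E)
E[:,1]=g.normal(-.134,.02,n)
for j,(m,s) in enumerate([(-.0132,.01),(.824,.02),(.667,.01)]):E[:,2+j]=g.normal(m,s,n)
pickle.dump(L,open("log.pkl","wb"))
E
python3 step.py .055 .15
```

```text
t 9.15 z -0.1542 pred -0.1536 est th -0.1539 w -0.1922+-0.020 c -0.013 g 0.824 k 0.667 | a meas -0.163 cmd -0.149 F [ 7.  4. -0.] n 2156
a 0.251 ROWS [(-0.188, -0.009), (-0.186, 0.028)] pred end [-0.184  0.323] plan [ 0.36 -0.13 -0.01  0.01  0.01  0.01  0.01]
```

```bash
python3 - <<'E'
import pickle,re
L=pickle.load(open("log.pkl","rb"));L["kt"]=L["kt"][:-2];L["ka"]=L["ka"][:-2];L["y"]+=.374*.2;L["zc"]+=.019*.2
pickle.dump(L,open("log.pkl","wb"))
s=open("step.py").read()
s=s.replace("b=now+i*T;kt+=[b,b+.2]","b=now+i//2*T+i%2*.2;kt+=[b,b+.2]")
s=s.replace("np.full(H,","np.full(2*H,").replace("H=7","H=5")
s=s.replace("al=np.array([float(opt[\"a\"])])","al=np.array([float(x) for x in opt['a'].split(',')])")
i=s.index("an=float");j=s.index("_,o=sim(E1,now,now+.5")
s=s[:i]+'''rows=[];p=a0
for q,an in enumerate(al[:2]):
    an=float(np.clip(an,p-.4,p+.4))
    for i in(1,2):
        aa=p+(an-p)*i/2;y,zc=-.1885*np.sin(aa),.1885*np.cos(aa)
        dx,dz=round((y-L["y"])/.2,3),round(-(zc-L["zc"])/.2,3);L["y"]+=dx*.2;L["zc"]-=dz*.2;rows.append((float(dx),float(dz)))
    b=now+.2*q;L["kt"]+=[b,b+.2];L["ka"]+=[p,an];p=an
L["E"]=E;L["t"]=t;kk=(L["kt"],L["ka"])
pickle.dump(L,open("log.pkl","wb"))
_,o=sim(E1,now,now+.5,*kk,.05)
print("a",L["ka"][-3:],"ROWS",rows,"pred end",o[-1].round(3),"plan",al.round(2))
'''
s=s.replace(".35*np.diff",".15*np.diff")
open("step.py","w").write(s)
E
python3 step.py .055 .15
```

```text
t 9.20 z -0.1657 pred -0.1652 est th -0.1655 w -0.2515+-0.020 c -0.013 g 0.824 k 0.667 | a meas -0.163 cmd -0.149 F [6. 4. 0.] n 2155
a [0.25097821794721203, 0.25097821794721203, 0.05612535831737182] ROWS [(-0.188, -0.009), (-0.186, 0.028), (0.09, -0.018), (0.091, -0.01)] pred end [-0.321 -0.235] plan [ 0.75  0.06 -0.14  0.01  0.01 -0.04 -0.01  0.01  0.01  0.01]
```

```bash
python3 - <<'E'
import pickle
L=pickle.load(open("log.pkl","rb"));L["kt"]=L["kt"][:-4];L["ka"]=L["ka"][:-4];L["y"]-=(-.188-.186+.09+.091)*.2;L["zc"]+=(-.009+.028-.018-.01)*.2
pickle.dump(L,open("log.pkl","wb"))
s=open("step.py").read()
s=s.replace("np.full(2*H,tgt-(m[3]*np.sin(tgt)+m[2])/m[4]),bounds=(-.75,.75))","np.clip(np.full(2*H,tgt-(m[3]*np.sin(tgt)+m[2])/m[4]),lo+.01,hi-.01),bounds=(lo,hi))").replace('if "a" in opt','lo,hi=max(-.7,a0-.47),min(.7,a0+.47)\nif "a" in opt').replace("p-.4,p+.4","p-.48,p+.48")
open("step.py","w").write(s)
E
python3 step.py .055 .15
```

```text
t 9.25 z -0.1792 pred -0.1799 est th -0.1795 w -0.3094+-0.021 c -0.013 g 0.824 k 0.667 | a meas -0.163 cmd -0.149 F [ 5.  4. -0.] n 2144
a [0.32097821794721193, 0.32097821794721193, 0.32097821794721193] ROWS [(-0.221, -0.007), (-0.216, 0.045), (-0.0, -0.0), (-0.0, -0.0)] pred end [-0.302  0.088] plan [ 0.32  0.32  0.32 -0.01 -0.23 -0.07  0.02  0.02  0.    0.01]
```

Emit:
{"fn": "servo_tool", "kwargs": {
  "moves": [
    {"dp": [-0.221,0,-0.007],"delta_rot": [0,0,0],"fingers": 0},
    {"dp": [-0.216,0,0.045],"delta_rot": [0,0,0],"fingers": 0},
    {"dp": [0,0,0],"delta_rot": [0,0,0],"fingers": 0},
    {"dp": [0,0,0],"delta_rot": [0,0,0],"fingers": 0},
    {"dp": [0,0,0],"delta_rot": [0,0,0],"fingers": 0}
  ]
}}

```text
clock: 9.8
position: [0.4897, 0.0031, 0.3507]
ee_rot: [0.001, 0.63, 0.776, 0.0]
contact_force: [5.2, -0.7, 2.1]
width: 0.0295
gripper_force: 36.3
```

```bash
python3 step.py .055 .15
```

```text
t 9.80 z -0.2810 pred -0.3126 est th -0.2815 w 0.1768+-0.015 c -0.002 g 0.816 k 0.670 | a meas 0.321 cmd 0.321 F [ 5. -1.  3.] n 2177
a [-0.14902178205278802, -0.14902178205278802, -0.05574393724468148] ROWS [(0.216, -0.045), (0.221, 0.007), (-0.044, -0.006), (-0.043, -0.003)] pred end [-0.17   0.041] plan [-0.15 -0.06  0.18  0.07  0.    0.02  0.02 -0.05 -0.05 -0.01]
```

```bash
python3 fit.py
```

```text
[-0.0031  0.8287  0.6638  0.1135 -0.0239] 3.2509609539288027 [-0.0017 -0.0003  0.0003  0.0009  0.0004 -0.0003] w 0.15691601574606867
```

```bash
python3 - <<'E'
import pickle,numpy as np
L=pickle.load(open("log.pkl","rb"));L["kt"]=L["kt"][:-4];L["ka"]=L["ka"][:-4];L["y"]-=(.216+.221-.044-.043)*.2;L["zc"]+=(-.045+.007-.006-.003)*.2
E=L["E"];g=np.random.default_rng(5);n=len(E)
E[:,1]=g.normal(.157,.02,n)
for j,(m,s) in enumerate([(-.0098,.01),(.829,.02),(.664,.01)]):E[:,2+j]=g.normal(m,s,n)
pickle.dump(L,open("log.pkl","wb"))
s=open("step.py").read()
s=s.replace("I,LAG,N=.113,0.","I,LAG,N=.1135,-.024").replace("rows=[];p=a0","L['E']=E;L['t']=t;pickle.dump(L,open('log_nop.pkl','wb'))\nrows=[];p=a0").replace(".15*np.diff",".25*np.diff")
open("step.py","w").write(s)
E
python3 step.py .055 .13
```

```text
t 9.85 z -0.2716 pred -0.2715 est th -0.2716 w 0.2262+-0.020 c -0.010 g 0.829 k 0.664 | a meas 0.321 cmd 0.321 F [5. 0. 2.] n 2155
a [-0.149021782052788, -0.149021782052788, -0.027315811518712846] ROWS [(0.216, -0.045), (0.221, 0.007), (-0.057, -0.007), (-0.057, -0.003)] pred end [-0.169  0.023] plan [-0.15 -0.03  0.14  0.11  0.04  0.03  0.04  0.01 -0.03 -0.02]
```

Emit:
{"fn": "servo_tool", "kwargs": {
  "moves": [
    {"dp": [0.216,0,-0.045],"delta_rot": [0,0,0],"fingers": 0},
    {"dp": [0.221,0,0.007],"delta_rot": [0,0,0],"fingers": 0},
    {"dp": [-0.057,0,-0.007],"delta_rot": [0,0,0],"fingers": 0},
    {"dp": [-0.057,0,-0.003],"delta_rot": [0,0,0],"fingers": 0},
    {"dp": [0,0,0],"delta_rot": [0,0,0],"fingers": 0}
  ]
}}

```text
clock: 10.4
position: [0.476, 0.0683, 0.3604]
ee_rot: [-0.0, 0.63, 0.777, 0.002]
contact_force: [5.1, 2.3, 3.8]
width: 0.0295
gripper_force: 36.3
```

```bash
python3 step.py .055 .13; python3 fit.py
```

```text
t 10.40 z -0.1614 pred -0.1632 est th -0.1614 w 0.0330+-0.019 c -0.009 g 0.829 k 0.664 | a meas -0.039 cmd -0.027 F [5. 3. 4.] n 2134
a [0.20358735647422466, 0.20358735647422466, 0.0726579710731364] ROWS [(-0.109, 0.003), (-0.108, 0.016), (0.061, -0.011), (0.062, -0.006)] pred end [-0.109  0.171] plan [ 0.2   0.07  0.01  0.02  0.02 -0.02 -0.03 -0.01  0.    0.  ]
[-0.0026  0.8305  0.6639  0.1129 -0.0242] 3.2558092417691245 [ 0.0004  0.0008  0.0003 -0.0003  0.0001 -0.0001] w 0.029239090044455126
```

Model now predicts well; continue.

Emit:
{"fn": "servo_tool", "kwargs": {
  "moves": [
    {"dp": [-0.109,0,0.003],"delta_rot": [0,0,0],"fingers": 0},
    {"dp": [-0.108,0,0.016],"delta_rot": [0,0,0],"fingers": 0},
    {"dp": [0.061,0,-0.011],"delta_rot": [0,0,0],"fingers": 0},
    {"dp": [0.062,0,-0.006],"delta_rot": [0,0,0],"fingers": 0},
    {"dp": [0,0,0],"delta_rot": [0,0,0],"fingers": 0}
  ]
}}

```text
clock: 10.95
position: [0.48, 0.0494, 0.3598]
ee_rot: [0.001, 0.63, 0.777, 0.001]
contact_force: [5.5, 1.6, 0.9]
width: 0.0295
gripper_force: 36.2
```

```bash
python3 step.py .055 .13
```

```text
t 10.95 z -0.1367 pred -0.1121 est th -0.1361 w 0.0999+-0.009 c -0.021 g 0.829 k 0.665 | a meas 0.065 cmd 0.073 F [6. 0. 1.] n 2144
a [0.08108196341508866, 0.08108196341508866, 0.06590298077942673] ROWS [(-0.004, 0.0), (-0.004, 0.001), (0.007, -0.001), (0.007, -0.0)] pred end [-0.073  0.129] plan [ 0.08  0.07  0.05  0.04  0.   -0.02  0.    0.02  0.02  0.02]
```

Emit:
{"fn": "servo_tool", "kwargs": {
  "moves": [
    {"dp": [-0.004,0,0],"delta_rot": [0,0,0],"fingers": 0},
    {"dp": [-0.004,0,0.001],"delta_rot": [0,0,0],"fingers": 0},
    {"dp": [0.007,0,-0.001],"delta_rot": [0,0,0],"fingers": 0},
    {"dp": [0.007,0,0],"delta_rot": [0,0,0],"fingers": 0},
    {"dp": [0,0,0],"delta_rot": [0,0,0],"fingers": 0}
  ]
}}

```text
clock: 11.5
position: [0.4799, 0.0499, 0.3598]
ee_rot: [0.001, 0.63, 0.777, 0.0]
contact_force: [5.3, 0.4, 2.1]
width: 0.0298
gripper_force: 36.2
```

```bash
python3 step.py .055 .13; python3 fit.py
```

```text
t 11.50 z -0.0600 pred -0.0728 est th -0.0607 w 0.1671+-0.009 c -0.010 g 0.833 k 0.666 | a meas 0.062 cmd 0.066 F [6. 0. 2.] n 2088
a [-0.04220774337138696, -0.04220774337138696, 0.016784038488777152] ROWS [(0.051, -0.002), (0.051, 0.0), (-0.028, -0.0), (-0.028, -0.0)] pred end [0.012 0.099] plan [-0.04  0.02  0.   -0.03 -0.01  0.    0.    0.    0.    0.  ]
[-0.0075  0.7286  0.597   0.1106 -0.0141] 15.439093171411702 [ 0.0033  0.0038  0.0026 -0.0088 -0.0032  0.0033] w 0.1840936975763954
```

Emit:
{"fn": "servo_tool", "kwargs": {
  "moves": [
    {"dp": [0.051,0,-0.002],"delta_rot": [0,0,0],"fingers": 0},
    {"dp": [0.051,0,0],"delta_rot": [0,0,0],"fingers": 0},
    {"dp": [-0.028,0,0],"delta_rot": [0,0,0],"fingers": 0},
    {"dp": [-0.028,0,0],"delta_rot": [0,0,0],"fingers": 0},
    {"dp": [0,0,0],"delta_rot": [0,0,0],"fingers": 0}
  ]
}}

```text
clock: 12.05
position: [0.4778, 0.0599, 0.36]
ee_rot: [-0.001, 0.63, 0.777, 0.002]
contact_force: [5.3, 2.1, 1.6]
width: 0.0298
gripper_force: 36.2
```

```bash
sed -i 's/\.003\*\*2/.004**2/;s/g.normal(0,.003,N)/g.normal(0,.004,N)/' step.py; python3 step.py .055 .13 scene
```

```text
t 12.05 z 0.0054 pred 0.0138 est th 0.0073 w 0.0871+-0.011 c -0.015 g 0.831 k 0.670 | a meas 0.007 cmd 0.017 F [6. 2. 2.] n 2003
a [0.02939143961857029, 0.02939143961857029, -0.015310510427032634] ROWS [(-0.006, -0.0), (-0.006, -0.0), (0.021, -0.0), (0.021, -0.0)] pred end [0.052 0.044] plan [ 0.03 -0.02 -0.01  0.01  0.01  0.01  0.01  0.01  0.01  0.01]
```

```bash
cat > needle.py <<'E'
from h import *
im=np.load("last_scene.npz")["im"].astype(float);r,g,b=im[...,0],im[...,1],im[...,2]
WR=np.clip(r-g-.75*(r*.5)-5,0,None)*(g<b*1.5+8)  # red: g~b low
WO=np.clip(r-b-60,0,None)*(g-b>18)
for nm,W,x,lo,hi in(("red",WR,.12,.150,.172),("org",WO,.13,.115,.15)):
    m=box(W>0,340,400,190,232);a,R,u,v=polar("scene",m,x);k=(R>lo)&(R<hi)&(abs(a)<.5);w=W[v,u]*k
    print(nm,k.sum(),"ang",(w*a).sum()/w.sum(),"sd",np.sqrt((w*a*a).sum()/w.sum()-((w*a).sum()/w.sum())**2))
E
python3 needle.py
```

```text
red 25 ang -0.0035843390563189653 sd 0.02530867649226162
org 72 ang 0.004618180005167617 sd 0.1427224268507946
```

View pics/last.png

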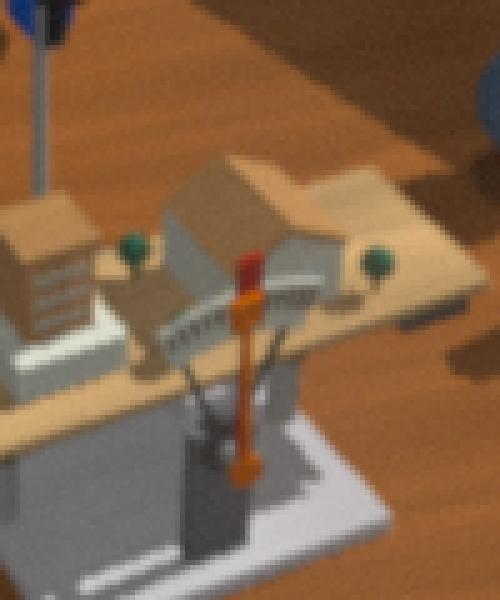

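Emit:
{"fn": "servo_tool", "kwargs": {
  "moves": [
    {"dp": [-0.006,0,0],"delta_rot": [0,0,0],"fingers": 0},
    {"dp": [-0.006,0,0],"delta_rot": [0,0,0],"fingers": 0},
    {"dp": [0.021,0,0],"delta_rot": [0,0,0],"fingers": 0},
    {"dp": [0.021,0,0],"delta_rot": [0,0,0],"fingers": 0},
    {"dp": [0,0,0],"delta_rot": [0,0,0],"fingers": 0}
  ]
}}

```text
clock: 12.65
position: [0.4768, 0.0645, 0.36]
ee_rot: [0.001, 0.63, 0.777, -0.0]
contact_force: [5.5, -0.7, 1.4]
width: 0.0292
gripper_force: 36.0
```

```bash
python3 step.py .06 .13
python3 - <<'E'
from h import *
im=np.load("last_scene.npz")["im"].astype(float)
print("hub pred",proj("scene",O+RS@np.array([.13,0,.12])),[proj("scene",O+RS@np.array([.13,-r*np.sin(x),.12+r*np.cos(x)])).round(2).tolist() for r in(.137,.125) for x in(0,.06)])
W=np.clip(im[...,0]-im[...,2]-60,0,None)*(im[...,1]-im[...,2]>15)
for v in (210,211,212,213,214,243,244,245): print(v,(W[v,363:376]>0)*1,round((W[v,363:376]*np.arange(363,376)).sum()/W[v,363:376].sum(),2),np.average(np.arange(363,376),weights=W[v,363:376]>0))
E
```

```text
t 12.65 z 0.0304 pred 0.0529 est th 0.0325 w 0.0051+-0.011 c -0.024 g 0.828 k 0.673 | a meas -0.017 cmd -0.015 F [ 7. -1. -0.] n 1989
a [0.1163054601706826, 0.1163054601706826, 0.013769874393736812] ROWS [(-0.062, 0.001), (-0.061, 0.005), (0.048, -0.005), (0.048, -0.001)] pred end [0.053 0.054] plan [ 0.12  0.01 -0.01  0.01  0.02  0.02  0.02  0.02  0.02  0.02]
hub pred [368.37943595 242.84502465] [[370.77, 210.21], [368.46, 211.04], [370.55, 213.22], [368.45, 213.98]]
210 [0 0 0 1 1 1 1 1 1 1 0 0 0] 369.0 369.0
211 [0 0 0 1 1 1 1 1 1 1 0 0 0] 368.5 369.0
212 [0 0 0 1 1 1 1 1 1 1 0 0 0] 368.72 369.0
213 [0 0 0 1 1 1 1 1 1 1 0 0 0] 368.76 369.0
214 [0 0 0 1 1 1 1 1 1 0 0 0 0] 368.55 368.5
243 [0 0 0 1 1 1 1 1 1 1 0 0 0] 368.89 369.0
244 [0 0 0 1 1 1 1 1 1 0 0 0 0] 368.55 368.5
245 [0 0 0 1 1 1 1 1 1 0 0 0 0] 368.23 368.5
```

Emit:
{"fn": "servo_tool", "kwargs": {
  "moves": [
    {"dp": [-0.062,0,0.001],"delta_rot": [0,0,0],"fingers": 0},
    {"dp": [-0.061,0,0.005],"delta_rot": [0,0,0],"fingers": 0},
    {"dp": [0.048,0,-0.005],"delta_rot": [0,0,0],"fingers": 0},
    {"dp": [0.048,0,-0.001],"delta_rot": [0,0,0],"fingers": 0},
    {"dp": [0,0,0],"delta_rot": [0,0,0],"fingers": 0}
  ]
}}

```text
clock: 13.2
position: [0.4778, 0.0597, 0.3599]
ee_rot: [0.001, 0.63, 0.777, 0.0]
contact_force: [6.8, -0.0, -0.5]
width: 0.0298
gripper_force: 36.0
```

```bash
python3 step.py .058 .13
```

```text
t 13.20 z 0.0599 pred 0.0508 est th 0.0587 w 0.0701+-0.012 c -0.019 g 0.826 k 0.676 | a meas 0.010 cmd 0.014 F [6. 0. 0.] n 1934
a [-0.06099791335077835, -0.06099791335077835, 0.00722532266449546] ROWS [(0.035, -0.0), (0.035, 0.001), (-0.032, -0.001), (-0.032, -0.0)] pred end [ 0.063 -0.027] plan [-0.06  0.01  0.03  0.02  0.01  0.01  0.01  0.01  0.01  0.01]
```

Emit:
{"fn": "servo_tool", "kwargs": {
  "moves": [
    {"dp": [0.035,0,0],"delta_rot": [0,0,0],"fingers": 0},
    {"dp": [0.035,0,0.001],"delta_rot": [0,0,0],"fingers": 0},
    {"dp": [-0.032,0,-0.001],"delta_rot": [0,0,0],"fingers": 0},
    {"dp": [-0.032,0,0],"delta_rot": [0,0,0],"fingers": 0},
    {"dp": [0,0,0],"delta_rot": [0,0,0],"fingers": 0}
  ]
}}

```text
clock: 13.75
position: [0.4775, 0.0615, 0.3599]
ee_rot: [-0.001, 0.63, 0.777, 0.001]
contact_force: [6.7, 2.5, 1.5]
width: 0.0297
gripper_force: 36.1
```

```bash
python3 step.py .058 .13 scene; python3 needle.py
```

```text
t 13.75 z 0.0837 pred 0.0652 est th 0.0815 w 0.0077+-0.010 c -0.008 g 0.820 k 0.679 | a meas -0.002 cmd 0.007 F [6. 3. 1.] n 1907
a [-0.08203776609778518, -0.08203776609778518, 0.01006162003390097] ROWS [(0.042, 0.0), (0.042, 0.003), (-0.043, -0.003), (-0.043, -0.0)] pred end [ 0.064 -0.047] plan [-0.08  0.01  0.02  0.01 -0.   -0.   -0.   -0.   -0.   -0.  ]
red 27 ang 0.0762614711195205 sd 0.02567069642816437
org 76 ang 0.012148684617498936 sd 0.14656397606081614
```

```bash
cat > fit2.py <<'E'
import pickle,numpy as np
from scipy.optimize import least_squares
L=pickle.load(open("log.pkl","rb"));Hh=np.array(L["hist"]);kt,ka=np.array(L["kt"]),np.array(L["ka"])
i0=[i for i,h in enumerate(Hh) if h[0]>7.42][0]
def run(p,fr,out_w=False):
    c,g,k,lag,fric,th,w=p[:7];n=0;I=.112;t=Hh[i0,0];o=[]
    du=p[7:]
    for j,(tm,_,_) in enumerate(Hh[i0:]):
        while t<tm-1e-9:
            a=np.interp(t+.0025-lag,kt,ka)
            w+=.005*(g*np.sin(th)+c+du[j-1]+k*(a-th)-.008*w-fric*np.tanh(w/.01))/I;th+=.005*w;t+=.005
        o.append(th)
    return np.array(o)
m=len(Hh)-i0
p0=np.r_[-.008,.83,.66,-.02,.003,Hh[i0,1],.15,np.zeros(m-1)]
sd=np.r_[.05,.06,.03,.03,.002,.003,.05,np.full(m-1,.005)]
r=least_squares(lambda p:np.r_[(run(p,0)-Hh[i0:,1])/.002,(p-p0)/sd],p0,diff_step=1e-4,x_scale=sd)
print("cgk lag fric th w",r.x[:7].round(4),"cost",r.cost);print("du",r.x[7:].round(4));print("res",(r.fun[:m]*.002).round(4))
print("am-cmd",[round(float(h[2]-np.interp(h[0],kt,ka)),4) for h in Hh[i0:]])
E
python3 fit2.py
```

```text
cgk lag fric th w [-0.01    0.8279  0.6626 -0.0195  0.003  -0.3642  0.1532] cost 716.4443113569885
du [ 0.0001  0.0001  0.      0.      0.     -0.     -0.     -0.     -0.
 -0.     -0.     -0.     -0.     -0.     -0.    ]
res [ 0.     -0.0008 -0.0046 -0.004  -0.0037 -0.0035 -0.0043 -0.0155 -0.0163
 -0.0299 -0.033  -0.0353 -0.0329 -0.0205 -0.0072  0.019 ]
am-cmd [-0.0125, -0.0084, -0.0065, -0.0141, -0.0139, -0.0139, -0.0138, -0.0, -0.0002, -0.0113, -0.0078, -0.0037, -0.01, -0.0014, -0.0042, -0.0091]
```

```bash
python3 - <<'E'
s=open("step.py").read()
s=s.replace('''E=L["E"]
if t>''','''E=L["E"];am=np.arctan2(-w2s(gp)[1],w2s(gp)[2]-.12)
if "err" not in L: L["err"]=-.004;E[:,2]+=.0054
cmdk=list(L["ka"]);e1=am-cmdk[-1]
nk=4 if t>L["t"]+.2 else 0
if nk:
    ee=np.array([L["err"],.6*L["err"]+.4*e1,.6*L["err"]+.4*e1,e1]);act=list(np.r_[np.array(cmdk[:-4])+L["err"],np.array(cmdk[-4:])+ee])
else: act=list(np.array(cmdk)+e1)
if t>''').replace('E,_=sim(E,L["t"],t,L["kt"],L["ka"],.01,True)','E,_=sim(E,L["t"],t,L["kt"],act,.01,True)')
s=s.replace('E1,_=sim(M,t,now,L["kt"],L["ka"],.01)','L["err"]=e1;E1,_=sim(M,t,now,L["kt"],act,.01)')
s=s.replace('return kt,ka\n','B=.5*e1-.004;return kt,list(np.array(ka)+B)\n').replace("kk=(L[\"kt\"],L[\"ka\"])","kk=(L['kt'],list(np.array(L['ka'])+.5*e1-.004))")
s=s.replace("+m[2])/m[4]","+m[2])/m[4]+.008")
open("step.py","w").write(s)
import pickle
L=pickle.load(open("log_nop.pkl","rb"));pickle.dump(L,open("log.pkl","wb"))
E
python3 step.py .058 .13
```

```text
t 13.85 z 0.0842 pred 0.0826 est th 0.0834 w 0.0134+-0.013 c -0.002 g 0.820 k 0.679 | a meas -0.002 cmd 0.007 F [6. 2. 1.] n 1901
a [-0.08742468986749742, -0.08742468986749742, 0.011584069088830994] ROWS [(0.045, 0.0), (0.044, 0.003), (-0.046, -0.003), (-0.047, -0.0)] pred end [ 0.064 -0.05 ] plan [-0.09  0.01  0.03  0.01 -0.   -0.    0.    0.    0.   -0.  ]
```

Emit:
{"fn": "servo_tool", "kwargs": {
  "moves": [
    {"dp": [0.045,0,0],"delta_rot": [0,0,0],"fingers": 0},
    {"dp": [0.044,0,0.003],"delta_rot": [0,0,0],"fingers": 0},
    {"dp": [-0.046,0,-0.003],"delta_rot": [0,0,0],"fingers": 0},
    {"dp": [-0.047,0,0],"delta_rot": [0,0,0],"fingers": 0},
    {"dp": [0,0,0],"delta_rot": [0,0,0],"fingers": 0}
  ]
}}

```text
clock: 14.4
position: [0.4777, 0.0604, 0.36]
ee_rot: [-0.0, 0.63, 0.777, 0.001]
contact_force: [5.5, 3.5, 0.9]
width: 0.0299
gripper_force: 36.1
```

```bash
python3 step.py .058 .13
```

```text
t 14.40 z 0.0587 pred 0.0661 est th 0.0597 w -0.0639+-0.009 c -0.007 g 0.820 k 0.681 | a meas 0.004 cmd 0.012 F [6. 2. 1.] n 1949
a [0.06447717337824631, 0.06447717337824631, 0.013679669408857845] ROWS [(-0.025, 0.0), (-0.025, 0.001), (0.024, -0.001), (0.024, -0.0)] pred end [0.054 0.019] plan [ 0.06  0.01 -0.    0.    0.01  0.01  0.01  0.01  0.01  0.01]
```

Emit:
{"fn": "servo_tool", "kwargs": {
  "moves": [
    {"dp": [-0.025,0,0],"delta_rot": [0,0,0],"fingers": 0},
    {"dp": [-0.025,0,0.001],"delta_rot": [0,0,0],"fingers": 0},
    {"dp": [0.024,0,-0.001],"delta_rot": [0,0,0],"fingers": 0},
    {"dp": [0.024,0,0],"delta_rot": [0,0,0],"fingers": 0},
    {"dp": [0,0,0],"delta_rot": [0,0,0],"fingers": 0}
  ]
}}

```text
clock: 14.95
position: [0.4779, 0.0593, 0.3599]
ee_rot: [0.001, 0.63, 0.777, -0.0]
contact_force: [5.7, -1.4, 0.3]
width: 0.0296
gripper_force: 35.9
```

```bash
sed -i 's/return np.r_\[(o\[:,0\]-ref(tk)),/return np.r_[(o[:,0]-ref(tk)),(.25*o[8:,1] if abs(tgt-m[0])<.05 else []),/' step.py; python3 step.py .058 .13
```

```text
t 14.95 z 0.0445 pred 0.0543 est th 0.0461 w 0.0151+-0.009 c -0.013 g 0.820 k 0.681 | a meas 0.012 cmd 0.014 F [ 6. -0.  0.] n 1956
a [0.03403954260911488, 0.03403954260911488, 0.00405635206660582] ROWS [(-0.009, -0.0), (-0.01, 0.0), (0.014, -0.0), (0.014, -0.0)] pred end [0.057 0.013] plan [0.03 0.   0.01 0.01 0.01 0.01 0.01 0.01 0.01 0.01]
```

Emit:
{"fn": "servo_tool", "kwargs": {
  "moves": [
    {"dp": [-0.009,0,0],"delta_rot": [0,0,0],"fingers": 0},
    {"dp": [-0.01,0,0],"delta_rot": [0,0,0],"fingers": 0},
    {"dp": [0.014,0,0],"delta_rot": [0,0,0],"fingers": 0},
    {"dp": [0.014,0,0],"delta_rot": [0,0,0],"fingers": 0},
    {"dp": [0,0,0],"delta_rot": [0,0,0],"fingers": 0}
  ]
}}

```text
clock: 15.5
position: [0.4776, 0.0609, 0.3599]
ee_rot: [0.001, 0.63, 0.777, -0.0]
contact_force: [7.1, -1.2, -0.5]
width: 0.0298
gripper_force: 35.9
```

```bash
python3 step.py .058 .13
```

```text
t 15.50 z 0.0501 pred 0.0599 est th 0.0514 w 0.0104+-0.011 c -0.018 g 0.821 k 0.680 | a meas 0.003 cmd 0.004 F [ 7. -1.  1.] n 1946
a [0.040120526059687245, 0.040120526059687245, 0.018261520003353203] ROWS [(-0.017, -0.0), (-0.017, 0.0), (0.01, -0.0), (0.011, -0.0)] pred end [0.057 0.009] plan [0.04 0.02 0.02 0.02 0.02 0.02 0.02 0.02 0.02 0.02]
```

Emit:
{"fn": "servo_tool", "kwargs": {
  "moves": [
    {"dp": [-0.017,0,0],"delta_rot": [0,0,0],"fingers": 0},
    {"dp": [-0.017,0,0],"delta_rot": [0,0,0],"fingers": 0},
    {"dp": [0.01,0,0],"delta_rot": [0,0,0],"fingers": 0},
    {"dp": [0.011,0,0],"delta_rot": [0,0,0],"fingers": 0},
    {"dp": [0,0,0],"delta_rot": [0,0,0],"fingers": 0}
  ]
}}

```text
clock: 16.05
position: [0.4781, 0.0583, 0.3599]
ee_rot: [0.001, 0.63, 0.777, -0.0]
contact_force: [7.5, -0.3, 0.9]
width: 0.0294
gripper_force: 35.9
```

```bash
python3 step.py .058 .13
```

```text
t 16.05 z 0.0614 pred 0.0594 est th 0.0611 w 0.0237+-0.013 c -0.017 g 0.821 k 0.680 | a meas 0.017 cmd 0.018 F [ 7. -1.  0.] n 1945
a [-0.015695980648080466, -0.015695980648080466, 0.01892741181126264] ROWS [(0.016, -0.0), (0.016, -0.0), (-0.017, -0.0), (-0.016, -0.0)] pred end [ 0.06  -0.011] plan [-0.02  0.02  0.02  0.02  0.02  0.02  0.02  0.02  0.02  0.02]
```

Emit:
{"fn": "servo_tool", "kwargs": {
  "moves": [
    {"dp": [0.016,0,0],"delta_rot": [0,0,0],"fingers": 0},
    {"dp": [0.016,0,0],"delta_rot": [0,0,0],"fingers": 0},
    {"dp": [-0.017,0,0],"delta_rot": [0,0,0],"fingers": 0},
    {"dp": [-0.016,0,0],"delta_rot": [0,0,0],"fingers": 0},
    {"dp": [0,0,0],"delta_rot": [0,0,0],"fingers": 0}
  ]
}}

```text
clock: 16.6
position: [0.4779, 0.0596, 0.3599]
ee_rot: [-0.001, 0.63, 0.777, 0.002]
contact_force: [6.6, 2.6, 0.9]
width: 0.0296
gripper_force: 36.1
```

```bash
python3 step.py .058 .13 scene; python3 needle.py
```

```text
t 16.60 z 0.0813 pred 0.0605 est th 0.0779 w 0.0209+-0.010 c -0.006 g 0.823 k 0.679 | a meas 0.008 cmd 0.019 F [6. 4. 0.] n 1927
a [-0.08991222814596937, -0.08991222814596937, 0.023470482555996014] ROWS [(0.051, 0.0), (0.052, 0.003), (-0.054, -0.003), (-0.053, -0.0)] pred end [ 0.064 -0.04 ] plan [-0.09  0.02  0.02  0.01  0.01  0.01  0.01  0.01  0.01  0.01]
red 24 ang 0.0727743497297328 sd 0.026195281371513144
org 75 ang 0.015594148414752158 sd 0.14151614126550874
```

View pics/last.png

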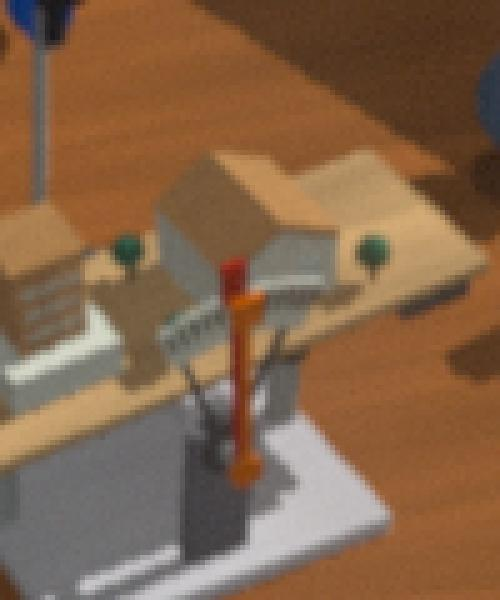

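Emit:
{"fn": "servo_tool", "kwargs": {
  "moves": [
    {"dp": [0.051,0,0],"delta_rot": [0,0,0],"fingers": 0},
    {"dp": [0.052,0,0.003],"delta_rot": [0,0,0],"fingers": 0},
    {"dp": [-0.054,0,-0.003],"delta_rot": [0,0,0],"fingers": 0},
    {"dp": [-0.053,0,0],"delta_rot": [0,0,0],"fingers": 0},
    {"dp": [0,0,0],"delta_rot": [0,0,0],"fingers": 0}
  ],
  "force": 20
}}

```text
clock: 17.2
position: [0.4782, 0.0581, 0.36]
ee_rot: [-0.0, 0.63, 0.776, 0.001]
contact_force: [5.5, 2.9, -0.0]
width: 0.0294
gripper_force: 36.1
```

```bash
sed -i 's/e1=am-cmdk\[-1\]/e1=-.006/' step.py; python3 step.py .057 .13
```

```text
t 17.20 z 0.0741 pred 0.0666 est th 0.0730 w -0.0206+-0.009 c -0.002 g 0.823 k 0.678 | a meas 0.016 cmd 0.023 F [6. 2. 0.] n 1935
a [-0.048850466519437814, -0.048850466519437814, 0.006831580717358053] ROWS [(0.034, -0.0), (0.034, 0.001), (-0.026, -0.001), (-0.026, -0.0)] pred end [ 0.06  -0.023] plan [-0.05  0.01  0.   -0.   -0.   -0.   -0.   -0.   -0.   -0.  ]
```

Emit:
{"fn": "servo_tool", "kwargs": {
  "moves": [
    {"dp": [0.034,0,0],"delta_rot": [0,0,0],"fingers": 0},
    {"dp": [0.034,0,0.001],"delta_rot": [0,0,0],"fingers": 0},
    {"dp": [-0.026,0,-0.001],"delta_rot": [0,0,0],"fingers": 0},
    {"dp": [-0.026,0,0],"delta_rot": [0,0,0],"fingers": 0},
    {"dp": [0,0,0],"delta_rot": [0,0,0],"fingers": 0}
  ]
}}

```text
clock: 17.75
position: [0.4774, 0.0617, 0.3599]
ee_rot: [-0.0, 0.63, 0.777, 0.001]
contact_force: [5.3, 2.7, 0.1]
width: 0.0297
gripper_force: 36.1
```

```bash
sed -i 's/normal(0,.006,len/normal(0,.012,len/;s/\.004\*\*2/.002**2/;s/g.normal(0,.004,N)/g.normal(0,.002,N)/' step.py; python3 step.py .057 .13
```

```text
t 17.75 z 0.0507 pred 0.0608 est th 0.0511 w -0.0387+-0.010 c -0.013 g 0.824 k 0.678 | a meas -0.003 cmd 0.007 F [5. 3. 1.] n 1933
a [0.07720581040413972, 0.07720581040413972, 0.010747455718314208] ROWS [(-0.034, 0.0), (-0.033, 0.002), (0.032, -0.002), (0.031, -0.0)] pred end [0.053 0.021] plan [0.08 0.01 0.01 0.01 0.01 0.01 0.01 0.01 0.01 0.01]
```

Emit:
{"fn": "servo_tool", "kwargs": {
  "moves": [
    {"dp": [-0.034,0,0],"delta_rot": [0,0,0],"fingers": 0},
    {"dp": [-0.033,0,0.002],"delta_rot": [0,0,0],"fingers": 0},
    {"dp": [0.032,0,-0.002],"delta_rot": [0,0,0],"fingers": 0},
    {"dp": [0.031,0,0],"delta_rot": [0,0,0],"fingers": 0},
    {"dp": [0,0,0],"delta_rot": [0,0,0],"fingers": 0}
  ]
}}

```text
clock: 18.3
position: [0.4778, 0.0601, 0.3599]
ee_rot: [0.001, 0.63, 0.777, 0.0]
contact_force: [5.8, -0.5, -0.4]
width: 0.0295
gripper_force: 36.0
```

```bash
python3 step.py .057 .13
```

```text
t 18.30 z 0.0439 pred 0.0524 est th 0.0443 w -0.0014+-0.010 c -0.023 g 0.825 k 0.676 | a meas 0.007 cmd 0.011 F [6. 1. 0.] n 1973
a [0.07993524348084956, 0.07993524348084956, 0.02204692114973804] ROWS [(-0.033, 0.0), (-0.032, 0.003), (0.027, -0.002), (0.027, -0.001)] pred end [0.054 0.022] plan [0.08 0.02 0.02 0.03 0.03 0.03 0.03 0.03 0.03 0.03]
```

Emit:
{"fn": "servo_tool", "kwargs": {
  "moves": [
    {"dp": [-0.033,0,0],"delta_rot": [0,0,0],"fingers": 0},
    {"dp": [-0.032,0,0.003],"delta_rot": [0,0,0],"fingers": 0},
    {"dp": [0.027,0,-0.002],"delta_rot": [0,0,0],"fingers": 0},
    {"dp": [0.027,0,-0.001],"delta_rot": [0,0,0],"fingers": 0},
    {"dp": [0,0,0],"delta_rot": [0,0,0],"fingers": 0}
  ]
}}

```text
clock: 18.85
position: [0.4782, 0.0578, 0.3599]
ee_rot: [0.001, 0.63, 0.777, 0.0]
contact_force: [5.6, -1.0, -0.2]
width: 0.0293
gripper_force: 35.9
```

```bash
python3 step.py .057 .13
```

```text
t 18.85 z 0.0725 pred 0.0533 est th 0.0711 w 0.0784+-0.009 c -0.004 g 0.829 k 0.674 | a meas 0.020 cmd 0.022 F [ 6. -0. -0.] n 1941
a [-0.14852836952464232, -0.14852836952464232, 0.011053628607649068] ROWS [(0.081, 0.001), (0.079, 0.009), (-0.074, -0.008), (-0.075, -0.002)] pred end [ 0.066 -0.049] plan [-0.15  0.01  0.02  0.   -0.   -0.   -0.   -0.   -0.   -0.  ]
```

```bash
sed -i 's/normal(0,.012,len/normal(0,.004,len/;s/\.002\*\*2/.003**2/;s/g.normal(0,.002,N)/g.normal(0,.003,N)/' step.py
python3 - <<'E'
import pickle,numpy as np
L=pickle.load(open("log_nop.pkl","rb"));E=L["E"];g=np.random.default_rng(3)
E[:,2]=g.normal(-.011,.005,len(E));E[:,1]=g.normal(.07,.015,len(E))
pickle.dump(L,open("log.pkl","wb"))
E
python3 step.py .057 .13
```

```text
t 18.90 z 0.0794 pred 0.0747 est th 0.0765 w 0.0770+-0.015 c -0.011 g 0.829 k 0.674 | a meas 0.020 cmd 0.022 F [ 5. -0. -0.] n 1926
a [-0.14510010521274405, -0.14510010521274405, 0.028019471375492374] ROWS [(0.079, 0.001), (0.078, 0.008), (-0.081, -0.008), (-0.081, -0.001)] pred end [ 0.066 -0.055] plan [-0.15  0.03  0.03  0.01  0.01  0.01  0.01  0.01  0.01  0.01]
```

Emit:
{"fn": "servo_tool", "kwargs": {
  "moves": [
    {"dp": [0.079,0,0.001],"delta_rot": [0,0,0],"fingers": 0},
    {"dp": [0.078,0,0.008],"delta_rot": [0,0,0],"fingers": 0},
    {"dp": [-0.081,0,-0.008],"delta_rot": [0,0,0],"fingers": 0},
    {"dp": [-0.081,0,-0.001],"delta_rot": [0,0,0],"fingers": 0},
    {"dp": [0,0,0],"delta_rot": [0,0,0],"fingers": 0}
  ]
}}

```text
clock: 19.45
position: [0.4785, 0.0568, 0.36]
ee_rot: [-0.0, 0.63, 0.776, 0.001]
contact_force: [5.8, 2.1, 1.3]
width: 0.0297
gripper_force: 36.1
```

```bash
python3 step.py .057 .13
```

```text
t 19.45 z 0.0907 pred 0.0706 est th 0.0896 w 0.0016+-0.016 c -0.005 g 0.832 k 0.675 | a meas 0.024 cmd 0.028 F [5. 0. 2.] n 1918
a [-0.11320625680715296, -0.11320625680715296, 0.02711671213656732] ROWS [(0.066, 0.0), (0.066, 0.006), (-0.065, -0.006), (-0.067, -0.0)] pred end [ 0.065 -0.054] plan [-0.11  0.03  0.02  0.    0.    0.    0.    0.    0.    0.  ]
```

```bash
cat > fit3.py <<'E'
import pickle,numpy as np
from scipy.optimize import least_squares
from scipy.linalg import solve_triangular
L=pickle.load(open("log_nop.pkl","rb"));H=np.array(L["hist"]);kt,ka=np.array(L["kt"]),np.array(L["ka"])
i0=[i for i,h in enumerate(H) if h[0]>7.42][0];H=H[i0:];err=H[:,2]-np.interp(H[:,0],kt,ka)
# exact innovations via EKF likelihood
def nll(p,ret=False):
    c,g,k,lag,beta,tau,fr=p;I=.112;h=.005
    x=np.array([H[0,1],.15,c]);P=np.diag([.002**2,.1**2,.01**2]);t=H[0,0];a=None;cost=0;inn=[]
    for j in range(1,len(H)):
        e0,e1=err[j-1],err[j];T0=H[j-1,0];T1=H[j,0];n=round((T1-t)/h);F=np.eye(3)
        for i in range(n):
            u=(t-T0)/(T1-T0);r=np.interp(t+h/2-lag,kt,ka)+beta*(e0+(e1-e0)*min(1,u*2))-(1-beta)*.007
            a=r if a is None or tau<1e-3 else a+(r-a)*min(1,h/tau)
            J=np.array([[0,1,0],[(g*np.cos(x[0])-k)/I,-(.008+fr/.02)/I*0-.07,1/I],[0,0,0]])
            acc=(g*np.sin(x[0])+x[2]+k*(a-x[0])-.008*x[1]-fr*np.tanh(x[1]/.01))/I
            x=x+h*np.array([x[1]+h*acc,acc,0]);F=(np.eye(3)+h*J)@F;t+=h
        P=F@P@F.T+np.diag([1e-6,(.03)**2,.003**2])*(T1-T0);S=P[0,0]+.0015**2;v=H[j,1]-x[0];K=P[:,0]/S
        x=x+K*v;P=P-np.outer(K,P[0]);inn.append(v/np.sqrt(S));
        if ret: print(round(T1,2),"inn",round(v,4),"w",round(x[1],3),"c",round(x[2],4))
    return np.array(inn)
if __name__=="__main__":
    p0=np.array([-.01,.83,.66,-.02,0.,.0,.003]);sd=np.array([.03,.05,.04,.04,.7,.03,.003])
    for b in(0.,1.,-.5):
      for tau in(.0,.04):
        q=p0.copy();q[4]=b;q[5]=tau;free=[0,1,2,3]+([5] if tau else [])+[6]
        def f(v):
            r=q.copy();r[free]=q[free]+v*sd[free];r[5]=abs(r[5]);return np.r_[nll(r),v]
        s=least_squares(f,np.zeros(len(free)),diff_step=1e-3,x_scale=1,method="lm" if 0 else "trf")
        r=q.copy();r[free]+=s.x*sd[free];print(b,tau,r.round(4),"cost",round(s.cost,2))
E
python3 fit3.py
```

```text
0.0 0.0 [-0.0088  0.8162  0.6653 -0.0247  0.      0.      0.0041] cost 1.68
0.0 0.04 [-0.0088  0.8164  0.6659 -0.0453  0.      0.0273  0.0042] cost 1.96
1.0 0.0 [-0.0077  0.8034  0.6549 -0.0246  1.      0.      0.0048] cost 1.86
1.0 0.04 [-0.0077  0.8037  0.6555 -0.0465  1.      0.0282  0.005 ] cost 2.11
-0.5 0.0 [-0.0094  0.8219  0.6703 -0.0245 -0.5     0.      0.0039] cost 2.0
-0.5 0.04 [-0.0094  0.822   0.6707 -0.0443 -0.5     0.0267  0.004 ] cost 2.29
```

Run:
```python
import fit3
fit3.nll([-.0088,.8162,.6653,-.0247,0,0,.0041],True)
```

```text
8.0 inn 0.0039 w 0.04 c -0.0086
8.55 inn 0.0013 w 0.285 c -0.0083
9.1 inn -0.0005 w -0.143 c -0.0084
9.15 inn -0.0001 w -0.201 c -0.0084
9.2 inn 0.0 w -0.259 c -0.0084
9.25 inn 0.0011 w -0.312 c -0.008
9.8 inn 0.0012 w 0.168 c -0.0077
9.85 inn -0.0008 w 0.233 c -0.008
10.4 inn -0.0011 w 0.023 c -0.0081
10.95 inn -0.0173 w 0.114 c -0.0103
11.5 inn -0.0038 w 0.171 c -0.0108
12.05 inn -0.0038 w 0.068 c -0.0113
12.65 inn -0.0046 w -0.001 c -0.0119
13.2 inn 0.0056 w 0.09 c -0.0112
13.75 inn 0.0045 w 0.011 c -0.0106
13.85 inn -0.0005 w 0.007 c -0.0108
14.4 inn 0.002 w -0.076 c -0.0104
14.95 inn 0.0014 w 0.004 c -0.0102
15.5 inn -0.0008 w 0.005 c -0.0103
16.05 inn 0.0019 w 0.034 c -0.0101
16.6 inn 0.0095 w 0.036 c -0.0088
17.2 inn -0.0039 w -0.029 c -0.0093
17.75 inn 0.0014 w -0.057 c -0.0091
18.3 inn -0.0026 w 0.013 c -0.0095
18.85 inn -0.002 w 0.089 c -0.0097
18.9 inn 0.0023 w 0.105 c -0.0091
19.45 inn 0.0014 w -0.01 c -0.0089
```

```bash
python3 - <<'E'
f=open("fit3.py").read()
f=f.replace("def nll(p,ret=False):","def nll(p,ret=False,st=False):").replace("    return np.array(inn)","    return x if st else np.array(inn)")
f=f.replace('L=pickle.load(open("log_nop.pkl","rb"));','L=pickle.load(open("log_cur.pkl","rb"));')
open("fit3.py","w").write(f)
s=open("step.py").read()
i=s.index('E=L["E"];am=');j=s.index('M=m[None]')
s=s[:i]+'''am=np.arctan2(-w2s(gp)[1],w2s(gp)[2]-.12);a0=L["ka"][-1];L["hist"].append((t,z,am));pickle.dump(L,open("log_cur.pkl","wb"))
import fit3
PP=[-.0088,.8162,.6653,-.0247,0,0,.0041]
fit3.nll(PP,True) if "-v" in sys.argv else 0
x=fit3.nll(PP,st=True);m=np.r_[x,PP[1],PP[2]];E=m[None];act=list(np.array(L["ka"])-.007)
print(f"t {t:.2f} z {z:.4f} est th {x[0]:.4f} w {x[1]:.4f} c {x[2]:.4f} | a meas {am:.3f} cmd {a0:.3f} F {s['contact_force'].round(0)} n {len(P)} prevpred {L.get('pe')}")
'''+s[j:]
s=s.replace('L["err"]=e1;','').replace('B=.5*e1-.004','B=-.007').replace("+.5*e1-.004","-.007").replace("/m[4]+.008","/m[4]+.007").replace("I,LAG,N=.1135,-.024","I,LAG,N=.112,-.0247").replace(".003*np.tanh",".0041*np.tanh")
s=s.replace("_,o=sim(E1,now,now+.5,*kk,.05)","_,o=sim(E1,now,now+.5,*kk,.01);L['pe']=o[-1].round(4).tolist();pickle.dump(L,open('log.pkl','wb'))")
open("step.py","w").write(s)
E
cp log_nop.pkl log.pkl; python3 step.py .057 .13
```

```text
t 19.50 z 0.0900 est th 0.0902 w -0.0028 c -0.0090 | a meas 0.023 cmd 0.028 F [6. 1. 1.] n 1913 prevpred None
a [-0.10141308958442151, -0.10141308958442151, 0.03191713437615929] ROWS [(0.061, 0.0), (0.06, 0.004), (-0.062, -0.004), (-0.063, -0.0)] pred end [ 0.067 -0.05 ] plan [-0.1   0.03  0.02  0.01  0.01  0.01  0.01  0.01  0.01  0.01]
```

Emit:
{"fn": "servo_tool", "kwargs": {
  "moves": [
    {"dp": [0.061,0,0],"delta_rot": [0,0,0],"fingers": 0},
    {"dp": [0.06,0,0.004],"delta_rot": [0,0,0],"fingers": 0},
    {"dp": [-0.062,0,-0.004],"delta_rot": [0,0,0],"fingers": 0},
    {"dp": [-0.063,0,0],"delta_rot": [0,0,0],"fingers": 0},
    {"dp": [0,0,0],"delta_rot": [0,0,0],"fingers": 0}
  ]
}}

```text
clock: 20.05
position: [0.4786, 0.0563, 0.36]
ee_rot: [-0.0, 0.63, 0.776, 0.001]
contact_force: [6.1, 1.7, 1.9]
width: 0.0295
gripper_force: 36.1
```

```bash
python3 step.py .057 .13
```

```text
t 20.05 z 0.0702 est th 0.0702 w -0.0417 c -0.0084 | a meas 0.026 cmd 0.032 F [ 6.  2. -0.] n 1957 prevpred [0.0667, -0.0497]
a [-0.010399516529829832, -0.010399516529829832, 0.011417241435144502] ROWS [(0.02, -0.0), (0.02, -0.0), (-0.01, -0.0), (-0.011, -0.0)] pred end [ 0.058 -0.012] plan [-0.01  0.01  0.01  0.01  0.01  0.01  0.01  0.01  0.01  0.01]
```

Prediction is now within 0.004. Continuing the hold.

Emit:
{"fn": "servo_tool", "kwargs": {
  "moves": [
    {"dp": [0.02,0,0],"delta_rot": [0,0,0],"fingers": 0},
    {"dp": [0.02,0,0],"delta_rot": [0,0,0],"fingers": 0},
    {"dp": [-0.01,0,0],"delta_rot": [0,0,0],"fingers": 0},
    {"dp": [-0.011,0,0],"delta_rot": [0,0,0],"fingers": 0},
    {"dp": [0,0,0],"delta_rot": [0,0,0],"fingers": 0}
  ]
}}

```text
clock: 20.6
position: [0.4776, 0.0609, 0.36]
ee_rot: [-0.0, 0.63, 0.777, 0.002]
contact_force: [6.0, 2.9, 1.1]
width: 0.0297
gripper_force: 36.1
```

```bash
python3 step.py .057 .13
```

```text
t 20.60 z 0.0608 est th 0.0608 w -0.0051 c -0.0080 | a meas 0.001 cmd 0.011 F [ 6.  2. -0.] n 1943 prevpred [0.058, -0.0118]
a [-0.006279897718277764, -0.006279897718277764, 0.005764710066159906] ROWS [(0.009, -0.0), (0.008, -0.0), (-0.006, -0.0), (-0.005, -0.0)] pred end [ 0.058 -0.005] plan [-0.01  0.01  0.01  0.01  0.01  0.01  0.01  0.01  0.01  0.01]
```

Emit:
{"fn": "servo_tool", "kwargs": {
  "moves": [
    {"dp": [0.009,0,0],"delta_rot": [0,0,0],"fingers": 0},
    {"dp": [0.008,0,0],"delta_rot": [0,0,0],"fingers": 0},
    {"dp": [-0.006,0,0],"delta_rot": [0,0,0],"fingers": 0},
    {"dp": [-0.005,0,0],"delta_rot": [0,0,0],"fingers": 0},
    {"dp": [0,0,0],"delta_rot": [0,0,0],"fingers": 0}
  ]
}}

```text
clock: 21.15
position: [0.4774, 0.0617, 0.36]
ee_rot: [-0.0, 0.63, 0.777, 0.001]
contact_force: [5.8, 1.4, 0.9]
width: 0.0296
gripper_force: 36.0
```

Emit:
{"fn": "servo_tool", "kwargs": {
  "moves": [
    {"dp": [0,0,0],"delta_rot": [0,0,0],"fingers": 0},
    {"dp": [0,0,0],"delta_rot": [0,0,0],"fingers": 0}
  ]
}}

```text
clock: 21.35
position: [0.4774, 0.0618, 0.36]
ee_rot: [-0.0, 0.63, 0.777, 0.001]
contact_force: [5.9, 1.5, 0.1]
width: 0.0293
gripper_force: 36.0
```

```bash
python3 step.py .057 .13
```

```text
t 21.35 z 0.0591 est th 0.0591 w 0.0010 c -0.0078 | a meas -0.003 cmd 0.006 F [ 5.  2. -0.] n 1940 prevpred [0.0579, -0.0049]
a [-0.002430004986250687, -0.002430004986250687, 0.0056531838770395365] ROWS [(0.003, -0.0), (0.004, -0.0), (-0.004, -0.0), (-0.003, -0.0)] pred end [ 0.058 -0.003] plan [-0.    0.01  0.01  0.01  0.01  0.01  0.01  0.01  0.01  0.01]
```

Excellent. Longer cycle now.

Emit:
{"fn": "servo_tool", "kwargs": {
  "moves": [
    {"dp": [0.003,0,0],"delta_rot": [0,0,0],"fingers": 0},
    {"dp": [0.004,0,0],"delta_rot": [0,0,0],"fingers": 0},
    {"dp": [-0.004,0,0],"delta_rot": [0,0,0],"fingers": 0},
    {"dp": [-0.003,0,0],"delta_rot": [0,0,0],"fingers": 0},
    {"dp": [0,0,0],"delta_rot": [0,0,0],"fingers": 0}
  ]
}}

```text
clock: 21.9
position: [0.4774, 0.0617, 0.36]
ee_rot: [-0.0, 0.63, 0.777, 0.001]
contact_force: [4.4, 2.0, 1.2]
width: 0.0293
gripper_force: 36.0
```

Emit:
{"fn": "servo_tool", "kwargs": {
  "moves": [
    {"dp": [0,0,0],"delta_rot": [0,0,0],"fingers": 0},
    {"dp": [0,0,0],"delta_rot": [0,0,0],"fingers": 0},
    {"dp": [0,0,0],"delta_rot": [0,0,0],"fingers": 0},
    {"dp": [0,0,0],"delta_rot": [0,0,0],"fingers": 0}
  ]
}}

```text
clock: 22.3
position: [0.4774, 0.0618, 0.36]
ee_rot: [0.0, 0.63, 0.777, 0.001]
contact_force: [6.4, 1.9, 0.0]
width: 0.0299
gripper_force: 36.0
```

```bash
python3 step.py .057 .13
```

```text
t 22.30 z 0.0582 est th 0.0582 w 0.0011 c -0.0078 | a meas -0.003 cmd 0.006 F [5. 2. 2.] n 1940 prevpred [0.0576, -0.0029]
a [0.0006096471524846029, 0.0006096471524846029, 0.005534432795900621] ROWS [(0.002, -0.0), (0.002, -0.0), (-0.002, -0.0), (-0.002, -0.0)] pred end [ 0.057 -0.002] plan [0.   0.01 0.01 0.01 0.01 0.01 0.01 0.01 0.01 0.01]
```

Emit:
{"fn": "servo_tool", "kwargs": {
  "moves": [
    {"dp": [0.002,0,0],"delta_rot": [0,0,0],"fingers": 0},
    {"dp": [0.002,0,0],"delta_rot": [0,0,0],"fingers": 0},
    {"dp": [-0.002,0,0],"delta_rot": [0,0,0],"fingers": 0},
    {"dp": [-0.002,0,0],"delta_rot": [0,0,0],"fingers": 0},
    {"dp": [0,0,0],"delta_rot": [0,0,0],"fingers": 0}
  ]
}}

```text
clock: 22.85
position: [0.4774, 0.0617, 0.36]
ee_rot: [-0.0, 0.63, 0.777, 0.001]
contact_force: [4.6, 2.2, 0.5]
width: 0.0297
gripper_force: 36.0
```

Emit:
{"fn": "servo_tool", "kwargs": {
  "moves": [
    {"dp": [0,0,0],"delta_rot": [0,0,0],"fingers": 0},
    {"dp": [0,0,0],"delta_rot": [0,0,0],"fingers": 0},
    {"dp": [0,0,0],"delta_rot": [0,0,0],"fingers": 0},
    {"dp": [0,0,0],"delta_rot": [0,0,0],"fingers": 0}
  ]
}}

```text
clock: 23.25
position: [0.4774, 0.0618, 0.36]
ee_rot: [0.0, 0.63, 0.777, 0.001]
contact_force: [6.1, 1.3, 1.0]
width: 0.0299
gripper_force: 36.0
```

```bash
python3 step.py .057 .13 scene; python3 needle.py; cp pics/last.png pics/hold.png
```

```text
t 23.25 z 0.0594 est th 0.0593 w 0.0032 c -0.0076 | a meas -0.003 cmd 0.006 F [5. 2. 1.] n 1942 prevpred [0.0574, -0.0018]
a [-0.005386409048787676, -0.005386409048787676, 0.005224073671959455] ROWS [(0.005, -0.0), (0.005, -0.0), (-0.005, -0.0), (-0.005, -0.0)] pred end [ 0.058 -0.004] plan [-0.01  0.01  0.01  0.01  0.01  0.01  0.01  0.01  0.01  0.01]
red 23 ang 0.04794569923990351 sd 0.026014137507952794
org 71 ang 0.013126803990923341 sd 0.14011425133932895
```

View pics/hold.png

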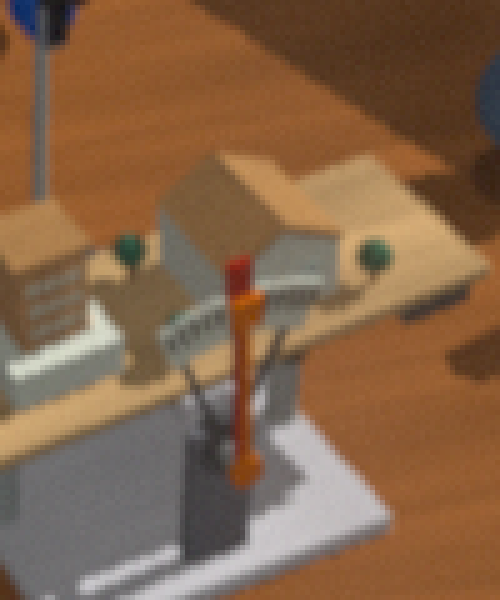

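Emit:
{"fn": "servo_tool", "kwargs": {
  "moves": [
    {"dp": [0.005,0,0],"delta_rot": [0,0,0],"fingers": 0},
    {"dp": [0.005,0,0],"delta_rot": [0,0,0],"fingers": 0},
    {"dp": [-0.005,0,0],"delta_rot": [0,0,0],"fingers": 0},
    {"dp": [-0.005,0,0],"delta_rot": [0,0,0],"fingers": 0},
    {"dp": [0,0,0],"delta_rot": [0,0,0],"fingers": 0}
  ]
}}

```text
clock: 23.85
position: [0.4774, 0.0617, 0.36]
ee_rot: [-0.0, 0.63, 0.777, 0.001]
contact_force: [6.6, 1.5, 1.0]
width: 0.0295
gripper_force: 36.0
```

Emit:
{"fn": "servo_tool", "kwargs": {
  "moves": [
    {"dp": [0,0,0],"delta_rot": [0,0,0],"fingers": 0},
    {"dp": [0,0,0],"delta_rot": [0,0,0],"fingers": 0},
    {"dp": [0,0,0],"delta_rot": [0,0,0],"fingers": 0},
    {"dp": [0,0,0],"delta_rot": [0,0,0],"fingers": 0},
    {"dp": [0,0,0],"delta_rot": [0,0,0],"fingers": 0}
  ]
}}

```text
clock: 24.35
position: [0.4774, 0.0617, 0.36]
ee_rot: [-0.0, 0.63, 0.777, 0.001]
contact_force: [5.5, 2.2, 1.5]
width: 0.0297
gripper_force: 36.0
```

```bash
python3 step.py .057 .13
```

```text
t 24.35 z 0.0589 est th 0.0589 w 0.0020 c -0.0075 | a meas -0.003 cmd 0.005 F [5. 2. 1.] n 1964 prevpred [0.0579, -0.0037]
a [-0.0026073980220026748, -0.0026073980220026748, 0.005099822331712711] ROWS [(0.004, -0.0), (0.003, -0.0), (-0.003, -0.0), (-0.004, -0.0)] pred end [ 0.058 -0.003] plan [-0.    0.01  0.01  0.01  0.01  0.01  0.01  0.01  0.01  0.01]
```

Emit:
{"fn": "servo_tool", "kwargs": {
  "moves": [
    {"dp": [0.004,0,0],"delta_rot": [0,0,0],"fingers": 0},
    {"dp": [0.003,0,0],"delta_rot": [0,0,0],"fingers": 0},
    {"dp": [-0.003,0,0],"delta_rot": [0,0,0],"fingers": 0},
    {"dp": [-0.004,0,0],"delta_rot": [0,0,0],"fingers": 0},
    {"dp": [0,0,0],"delta_rot": [0,0,0],"fingers": 0}
  ]
}}

```text
clock: 24.9
position: [0.4774, 0.0617, 0.36]
ee_rot: [-0.0, 0.63, 0.777, 0.001]
contact_force: [6.2, 2.3, 2.0]
width: 0.0294
gripper_force: 36.0
```

Emit:
{"fn": "servo_tool", "kwargs": {
  "moves": [
    {"dp": [0,0,0],"delta_rot": [0,0,0],"fingers": 0},
    {"dp": [0,0,0],"delta_rot": [0,0,0],"fingers": 0},
    {"dp": [0,0,0],"delta_rot": [0,0,0],"fingers": 0},
    {"dp": [0,0,0],"delta_rot": [0,0,0],"fingers": 0},
    {"dp": [0,0,0],"delta_rot": [0,0,0],"fingers": 0}
  ]
}}

```text
clock: 25.4
position: [0.4774, 0.0618, 0.36]
ee_rot: [-0.0, 0.63, 0.777, 0.001]
contact_force: [5.1, 1.9, 0.3]
width: 0.0296
gripper_force: 36.1
```

```bash
python3 step.py .057 .13
```

```text
t 25.40 z 0.0573 est th 0.0573 w -0.0002 c -0.0075 | a meas -0.003 cmd 0.005 F [5. 1. 1.] n 1952 prevpred [0.0576, -0.0027]
a [0.004452868829445676, 0.004452868829445676, 0.0053855200377408785] ROWS [(0.0, -0.0), (0.001, -0.0), (-0.001, -0.0), (-0.0, -0.0)] pred end [ 0.057 -0.   ] plan [0.   0.01 0.01 0.01 0.01 0.01 0.01 0.01 0.01 0.01]
```

Emit:
{"fn": "servo_tool", "kwargs": {
  "moves": [
    {"dp": [0,0,0],"delta_rot": [0,0,0],"fingers": 0},
    {"dp": [0.001,0,0],"delta_rot": [0,0,0],"fingers": 0},
    {"dp": [-0.001,0,0],"delta_rot": [0,0,0],"fingers": 0},
    {"dp": [0,0,0],"delta_rot": [0,0,0],"fingers": 0},
    {"dp": [0,0,0],"delta_rot": [0,0,0],"fingers": 0}
  ]
}}

```text
clock: 25.95
position: [0.4774, 0.0618, 0.36]
ee_rot: [-0.0, 0.63, 0.777, 0.001]
contact_force: [6.7, 2.6, 0.7]
width: 0.0297
gripper_force: 36.1
```

Emit:
{"fn": "servo_tool", "kwargs": {
  "moves": [
    {"dp": [0,0,0],"delta_rot": [0,0,0],"fingers": 0},
    {"dp": [0,0,0],"delta_rot": [0,0,0],"fingers": 0},
    {"dp": [0,0,0],"delta_rot": [0,0,0],"fingers": 0},
    {"dp": [0,0,0],"delta_rot": [0,0,0],"fingers": 0},
    {"dp": [0,0,0],"delta_rot": [0,0,0],"fingers": 0}
  ]
}}

```text
clock: 26.45
position: [0.4774, 0.0618, 0.36]
ee_rot: [0.0, 0.63, 0.777, 0.001]
contact_force: [5.8, 1.7, 0.6]
width: 0.0294
gripper_force: 36.1
```

Emit:
{"fn": "servo_tool", "kwargs": {
  "moves": [
    {"dp": [0,0,0],"delta_rot": [0,0,0],"fingers": 0},
    {"dp": [0,0,0],"delta_rot": [0,0,0],"fingers": 0},
    {"dp": [0,0,0],"delta_rot": [0,0,0],"fingers": 0}
  ]
}}

```text
clock: 26.75
position: [0.4774, 0.0618, 0.36]
ee_rot: [-0.0, 0.63, 0.777, 0.001]
contact_force: [6.1, 1.4, 1.3]
width: 0.0297
gripper_force: 36.1
```

```bash
python3 step.py -.39 .12
```

```text
t 26.75 z 0.0588 est th 0.0588 w 0.0026 c -0.0074 | a meas -0.003 cmd 0.005 F [7. 2. 0.] n 1948 prevpred [0.057, -0.0003]
a [-0.12302126865149217, -0.12302126865149217, -0.005847000025437091] ROWS [(0.06, 0.001), (0.061, 0.006), (-0.055, -0.006), (-0.055, -0.001)] pred end [ 0.012 -0.153] plan [-0.12 -0.01  0.04  0.04  0.03  0.03  0.04  0.06  0.08  0.09]
```

Emit:
{"fn": "servo_tool", "kwargs": {
  "moves": [
    {"dp": [0.06,0,0.001],"delta_rot": [0,0,0],"fingers": 0},
    {"dp": [0.061,0,0.006],"delta_rot": [0,0,0],"fingers": 0},
    {"dp": [-0.055,0,-0.006],"delta_rot": [0,0,0],"fingers": 0},
    {"dp": [-0.055,0,-0.001],"delta_rot": [0,0,0],"fingers": 0},
    {"dp": [0,0,0],"delta_rot": [0,0,0],"fingers": 0}
  ]
}}

```text
clock: 27.3
position: [0.4771, 0.0636, 0.36]
ee_rot: [-0.0, 0.63, 0.776, 0.001]
contact_force: [5.6, 0.9, 1.9]
width: 0.0296
gripper_force: 36.1
```

```bash
python3 step.py -.39 .13
```

```text
t 27.30 z 0.0134 est th 0.0134 w -0.1507 c -0.0073 | a meas -0.013 cmd -0.006 F [7. 2. 2.] n 1987 prevpred [0.012, -0.1532]
a [0.06116342658084418, 0.06116342658084418, 0.01746396845618168] ROWS [(-0.032, -0.0), (-0.032, 0.001), (0.021, -0.001), (0.021, -0.0)] pred end [-0.057 -0.111] plan [0.06 0.02 0.01 0.03 0.05 0.05 0.05 0.07 0.1  0.1 ]
```

Emit:
{"fn": "servo_tool", "kwargs": {
  "moves": [
    {"dp": [-0.032,0,0],"delta_rot": [0,0,0],"fingers": 0},
    {"dp": [-0.032,0,0.001],"delta_rot": [0,0,0],"fingers": 0},
    {"dp": [0.021,0,-0.001],"delta_rot": [0,0,0],"fingers": 0},
    {"dp": [0.021,0,0],"delta_rot": [0,0,0],"fingers": 0},
    {"dp": [0,0,0],"delta_rot": [0,0,0],"fingers": 0}
  ]
}}

```text
clock: 27.85
position: [0.4781, 0.0587, 0.36]
ee_rot: [0.001, 0.63, 0.777, 0.0]
contact_force: [6.2, -0.1, 0.2]
width: 0.0295
gripper_force: 36.0
```

```bash
python3 step.py -.39 .14
```

```text
t 27.85 z -0.0555 est th -0.0555 w -0.1077 c -0.0071 | a meas 0.015 cmd 0.017 F [ 6. -0.  0.] n 2065 prevpred [-0.0568, -0.1108]
a [0.011911778092282844, 0.011911778092282844, 0.028006754015908845] ROWS [(0.002, -0.0), (0.003, -0.0), (-0.008, -0.0), (-0.007, -0.0)] pred end [-0.124 -0.14 ] plan [0.01 0.03 0.05 0.06 0.06 0.06 0.07 0.11 0.14 0.12]
```

Emit:
{"fn": "servo_tool", "kwargs": {
  "moves": [
    {"dp": [0.002,0,0],"delta_rot": [0,0,0],"fingers": 0},
    {"dp": [0.003,0,0],"delta_rot": [0,0,0],"fingers": 0},
    {"dp": [-0.008,0,0],"delta_rot": [0,0,0],"fingers": 0},
    {"dp": [-0.007,0,0],"delta_rot": [0,0,0],"fingers": 0},
    {"dp": [0,0,0],"delta_rot": [0,0,0],"fingers": 0}
  ]
}}

```text
clock: 28.4
position: [0.4783, 0.0576, 0.36]
ee_rot: [-0.0, 0.63, 0.777, 0.001]
contact_force: [4.7, 1.6, 0.6]
width: 0.0293
gripper_force: 36.0
```

```bash
python3 step.py -.39 .14
```

```text
t 28.40 z -0.1177 est th -0.1178 w -0.1256 c -0.0061 | a meas 0.020 cmd 0.028 F [6. 0. 1.] n 2117 prevpred [-0.1242, -0.1402]
a [0.04538810519291308, 0.04538810519291308, 0.042563359347692384] ROWS [(-0.009, 0.0), (-0.008, 0.0), (0.002, 0.0), (0.001, 0.0)] pred end [-0.189 -0.133] plan [0.05 0.04 0.05 0.06 0.07 0.08 0.12 0.13 0.1  0.09]
```

Emit:
{"fn": "servo_tool", "kwargs": {
  "moves": [
    {"dp": [-0.009,0,0],"delta_rot": [0,0,0],"fingers": 0},
    {"dp": [-0.008,0,0],"delta_rot": [0,0,0],"fingers": 0},
    {"dp": [0.002,0,0],"delta_rot": [0,0,0],"fingers": 0},
    {"dp": [0.001,0,0],"delta_rot": [0,0,0],"fingers": 0},
    {"dp": [0,0,0],"delta_rot": [0,0,0],"fingers": 0}
  ]
}}

```text
clock: 28.95
position: [0.4787, 0.0556, 0.3599]
ee_rot: [-0.001, 0.63, 0.777, 0.002]
contact_force: [5.3, 3.1, 0.8]
width: 0.0297
gripper_force: 36.1
```

```bash
python3 step.py -.39 .14
```

```text
t 28.95 z -0.1897 est th -0.1896 w -0.1351 c -0.0063 | a meas 0.030 cmd 0.043 F [6. 4. 1.] n 2165 prevpred [-0.1886, -0.1325]
a [0.07374555643065103, 0.07374555643065103, 0.05520303571098764] ROWS [(-0.015, 0.001), (-0.014, 0.001), (0.008, -0.001), (0.009, -0.0)] pred end [-0.261 -0.13 ] plan [0.07 0.06 0.06 0.08 0.12 0.13 0.11 0.09 0.09 0.09]
```

Emit:
{"fn": "servo_tool", "kwargs": {
  "moves": [
    {"dp": [-0.015,0,0.001],"delta_rot": [0,0,0],"fingers": 0},
    {"dp": [-0.014,0,0.001],"delta_rot": [0,0,0],"fingers": 0},
    {"dp": [0.008,0,-0.001],"delta_rot": [0,0,0],"fingers": 0},
    {"dp": [0.009,0,0],"delta_rot": [0,0,0],"fingers": 0},
    {"dp": [0,0,0],"delta_rot": [0,0,0],"fingers": 0}
  ]
}}

```text
clock: 29.5
position: [0.4794, 0.0521, 0.3598]
ee_rot: [0.001, 0.63, 0.777, 0.001]
contact_force: [6.2, 1.1, 0.9]
width: 0.0292
gripper_force: 36.0
```

```bash
python3 step.py -.395 .11
```

```text
t 29.50 z -0.2740 est th -0.2739 w -0.1589 c -0.0080 | a meas 0.050 cmd 0.055 F [6. 1. 1.] n 2147 prevpred [-0.2613, -0.1302]
a [0.15096117256787886, 0.15096117256787886, 0.07989585230092794] ROWS [(-0.045, 0.004), (-0.045, 0.005), (0.033, -0.004), (0.034, -0.003)] pred end [-0.337 -0.08 ] plan [0.15 0.08 0.06 0.07 0.08 0.08 0.08 0.09 0.09 0.09]
```

Emit:
{"fn": "servo_tool", "kwargs": {
  "moves": [
    {"dp": [-0.045,0,0.004],"delta_rot": [0,0,0],"fingers": 0},
    {"dp": [-0.045,0,0.005],"delta_rot": [0,0,0],"fingers": 0},
    {"dp": [0.033,0,-0.004],"delta_rot": [0,0,0],"fingers": 0},
    {"dp": [0.034,0,-0.003],"delta_rot": [0,0,0],"fingers": 0},
    {"dp": [0,0,0],"delta_rot": [0,0,0],"fingers": 0}
  ]
}}

```text
clock: 30.05
position: [0.4803, 0.0479, 0.3594]
ee_rot: [0.001, 0.63, 0.777, 0.001]
contact_force: [6.8, 1.1, 0.2]
width: 0.0299
gripper_force: 36.0
```

```bash
python3 step.py -.40 .08
```

```text
t 30.05 z -0.3366 est th -0.3366 w -0.0787 c -0.0080 | a meas 0.073 cmd 0.080 F [6. 2. 1.] n 2139 prevpred [-0.3371, -0.08]
a [0.09156789510413169, 0.09156789510413169, 0.08297477882089058] ROWS [(-0.006, -0.0), (-0.005, 0.0), (0.004, 0.0), (0.004, -0.0)] pred end [-0.377 -0.073] plan [0.09 0.08 0.08 0.09 0.09 0.09 0.09 0.09 0.09 0.1 ]
```

Emit:
{"fn": "servo_tool", "kwargs": {
  "moves": [
    {"dp": [-0.006,0,0],"delta_rot": [0,0,0],"fingers": 0},
    {"dp": [-0.005,0,0],"delta_rot": [0,0,0],"fingers": 0},
    {"dp": [0.004,0,0],"delta_rot": [0,0,0],"fingers": 0},
    {"dp": [0.004,0,0],"delta_rot": [0,0,0],"fingers": 0},
    {"dp": [0,0,0],"delta_rot": [0,0,0],"fingers": 0}
  ]
}}

```text
clock: 30.6
position: [0.4804, 0.0474, 0.3594]
ee_rot: [0.0, 0.63, 0.777, 0.001]
contact_force: [6.2, 1.5, 1.8]
width: 0.0299
gripper_force: 36.1
```

Emit:
{"fn": "servo_tool", "kwargs": {
  "moves": [
    {"dp": [0,0,0],"delta_rot": [0,0,0],"fingers": 0},
    {"dp": [0,0,0],"delta_rot": [0,0,0],"fingers": 0},
    {"dp": [0,0,0],"delta_rot": [0,0,0],"fingers": 0},
    {"dp": [0,0,0],"delta_rot": [0,0,0],"fingers": 0}
  ]
}}

```text
clock: 31.0
position: [0.4804, 0.0474, 0.3594]
ee_rot: [0.0, 0.63, 0.777, 0.001]
contact_force: [5.9, 2.5, 1.7]
width: 0.0297
gripper_force: 36.1
```

```bash
python3 step.py -.40 .08 a=0,-0.1
```

```text
t 31.00 z -0.3996 est th -0.3996 w -0.0718 c -0.0072 | a meas 0.075 cmd 0.083 F [6. 1. 0.] n 2096 prevpred [-0.3774, -0.0731]
a [0.0, 0.0, -0.1] ROWS [(0.039, -0.003), (0.039, -0.0), (0.047, 0.001), (0.047, 0.003)] pred end [-0.4  0. ] plan [ 0.  -0.1]
```

Emit:
{"fn": "servo_tool", "kwargs": {
  "moves": [
    {"dp": [0.039,0,-0.003],"delta_rot": [0,0,0],"fingers": 0},
    {"dp": [0.039,0,0],"delta_rot": [0,0,0],"fingers": 0},
    {"dp": [0.047,0,0.001],"delta_rot": [0,0,0],"fingers": 0},
    {"dp": [0.047,0,0.003],"delta_rot": [0,0,0],"fingers": 0},
    {"dp": [0,0,0],"delta_rot": [0,0,0],"fingers": 0}
  ]
}}

```text
clock: 31.55
position: [0.4734, 0.0812, 0.3587]
ee_rot: [0.001, 0.63, 0.777, 0.001]
contact_force: [6.8, 1.1, -1.6]
width: 0.0295
gripper_force: 35.8
```

Emit:
{"fn": "servo_tool", "kwargs": {
  "moves": [
    {"dp": [0.065,0,0.009],"delta_rot": [0,0,0],"fingers": 0},
    {"dp": [0.065,0,0.014],"delta_rot": [0,0,0],"fingers": 0},
    {"dp": [0.064,0,0.018],"delta_rot": [0,0,0],"fingers": 0},
    {"dp": [0.062,0,0.022],"delta_rot": [0,0,0],"fingers": 0},
    {"dp": [0.052,0,0.022],"delta_rot": [0,0,0],"fingers": 0}
  ]
}}

```text
clock: 32.05
position: [0.461, 0.1403, 0.3419]
ee_rot: [0.002, 0.63, 0.777, -0.0]
contact_force: [8.3, -2.4, -1.6]
width: 0.0297
gripper_force: 35.8
```

Emit:
{"fn": "servo_tool", "kwargs": {
  "moves": [
    {"dp": [0,0,0],"delta_rot": [0,0,0],"fingers": 0},
    {"dp": [0,0,0],"delta_rot": [0,0,0],"fingers": 0},
    {"dp": [0,0,0],"delta_rot": [0,0,0],"fingers": 0}
  ]
}}

```text
clock: 32.35
position: [0.4609, 0.1407, 0.3417]
ee_rot: [0.001, 0.63, 0.777, 0.0]
contact_force: [7.0, 0.2, -2.2]
width: 0.0296
gripper_force: 35.7
```

Run:
```python
from h import *
t,d=imaging.get_image("top");s,R,g=tool();q=w2s(g)
n,P,r=decktop(t,d);Y=w2s(P);print(s["clock"],"tilt",np.arctan(np.polyfit(Y[:,1],Y[:,2],1)[0]),"a",np.arctan2(-q[1],q[2]-.12),q,s["contact_force"],s["width"])
```

```text
32.4 tilt -0.3997963126001991 a -0.4452481946751921 [-0.16475565  0.08098206  0.28969976] [ 7.99379372  0.8451693  -2.50708053] 0.02971100831422351
```

Deck is back on its rest and the stick is at its relaxed angle; open and rise.

Emit:
{"fn": "servo_tool", "kwargs": {
  "moves": [
    {"dp": [0,0,0],"delta_rot": [0,0,0],"fingers": 0.5},
    {"dp": [0,0,0],"delta_rot": [0,0,0],"fingers": 1},
    {"dp": [0,0,0],"delta_rot": [0,0,0],"fingers": 1},
    {"dp": [0,0,0],"delta_rot": [0,0,0],"fingers": 1},
    {"dp": [0,0,0],"delta_rot": [0,0,0],"fingers": 1}
  ]
}}

```text
clock: 32.9
position: [0.46, 0.1399, 0.3422]
ee_rot: [-0.0, 0.63, 0.776, -0.0]
contact_force: [-0.4, 0.3, -0.4]
width: 0.0856
gripper_force: 0.0
```

Emit:
{"fn": "servo_tool", "kwargs": {
  "moves": [
    {"dp": [0,0,0],"delta_rot": [0,0,0],"fingers": 1},
    {"dp": [0,0,-0.05],"delta_rot": [0,0,0],"fingers": 1},
    {"dp": [0,0,-0.1],"delta_rot": [0,0,0],"fingers": 1},
    {"dp": [0,0,-0.1],"delta_rot": [0,0,0],"fingers": 1},
    {"dp": [0,0,-0.1],"delta_rot": [0,0,0],"fingers": 1}
  ]
}}

```text
clock: 33.4
position: [0.4604, 0.1397, 0.4138]
ee_rot: [0.0, 0.63, 0.776, 0.0]
contact_force: [-0.4, 0.4, 0.5]
width: 0.0853
gripper_force: 0.0
```

Emit:
{"fn": "servo_tool", "kwargs": {
  "moves": [
    {"dp": [0,0,-0.1],"delta_rot": [0,0,0],"fingers": 1},
    {"dp": [0,0,-0.1],"delta_rot": [0,0,0],"fingers": 1},
    {"dp": [0,0,0],"delta_rot": [0,0,0],"fingers": 1},
    {"dp": [0,0,0],"delta_rot": [0,0,0],"fingers": 1},
    {"dp": [0,0,0],"delta_rot": [0,0,0],"fingers": 1}
  ]
}}

```text
clock: 33.9
position: [0.46, 0.1397, 0.4513]
ee_rot: [-0.001, 0.63, 0.776, -0.001]
contact_force: [-0.1, 0.5, 0.2]
width: 0.0852
gripper_force: 0.0
```

Run:
```python
from h import *
t,d=imaging.get_image("top");s,R,g=tool();im,_=imaging.get_image("scene");cv2.imwrite("pics/end.png",cv2.resize(im[70:270,270:430,::-1],(480,600)))
n,P,r=decktop(t,d);Y=w2s(P);print(s["clock"],"tilt",np.arctan(np.polyfit(Y[:,1],Y[:,2],1)[0]),s["position"],s["contact_force"],s["width"])
i=im.astype(int);m=box((i[...,2]>90)&(i[...,0]<.55*i[...,2])&(i[...,1]<.6*i[...,2]),320,370,130,170);print(blob(m)[:2])
```

```text
33.95 tilt -0.3993351052743782 [0.45998577 0.1397224  0.45113833] [ 0.09553841  0.7083693  -0.30724159] 0.08522882713180158
(array([347.05263158, 149.63157895]), array([342, 144,  11,  12,  95], dtype=int32))
```

View pics/end.png

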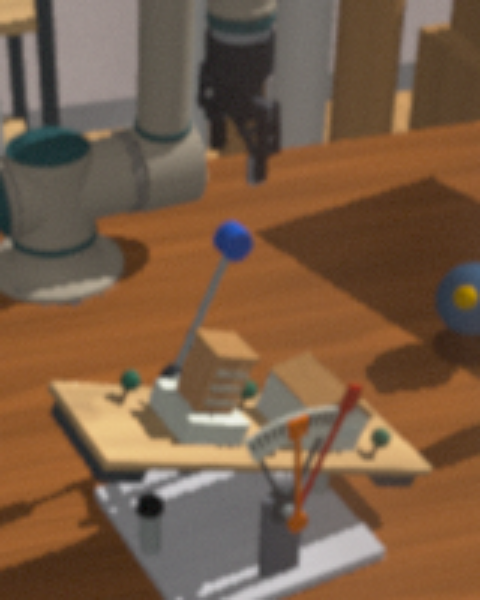

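The deck is on its original rest, the knob (crop pixel 233,241) is free, and the open gripper is clear above it.

```bash
python3 -c "from rig import manip; print(manip.sign_off())"
```

```text
the job is handed in; nothing more can be done
None
```

Job handed in at about 34 s: the needle was held on the mark, estimated at 0.057 rad, for about 6.7 s (within 0.004 rad for the last 6.1 s), then the deck was lowered at about 0.07 rad/s onto its original rest and the knob released; the robot ends touching nothing.

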